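# Shingle flat battery cells along a tray for a tab check

### The arm

A 7-joint arm with a two-finger parallel gripper is mounted at the origin on the work surface. World frame = base frame: x ahead of the robot, y to its left, z up, the work surface at z = 0. Lengths are in m, angles in rad, forces in N, time in s.
With the tool pointing down it reaches from about 0.425 to 1.025 m from the base axis. Payload 3.6 kg.
Tool frame: the origin (TCP) lies at the very end of the fingers, on their centre line; the grasp point (between the pads) lies 19 mm behind it; z points along the fingers, y is the direction in which the jaws open and shut (so a half turn about z gives the same grasp; the last joint's range is limited). The gripper opens to 85 mm and grips with 20 to 120 N. Pads are 22 mm wide; open, the fingers measure 114 mm over their backs; the gripper's body (76 mm by 85 mm) begins 54 mm behind the grasp point. The pads swing forward as they close: fully open they stand 13 mm farther back than shut.
Start: joints at [-1.312, 0.591, 0.048, 1.609, -0.033, 0.943, -0.034], TCP at [0.25, 0.681, 0.207] pointing down, gripper open.
Joint ranges: [-2.69, 2.69], [-0.47, 2.24], [-1.27, 1.36], [0.19, 2.51], [-1.53, 4.68], [0.08, 2.07], [-3.09, 3.09]. Speed limits (rad/s): [2.57, 2.57, 3.14, 3.14, 3.14, 3.14, 3.14].

### API

Orientations are given as a unit quaternion [x, y, z, w].
In Python, from cell import monitor, cams, job, models gives the robot as it stands.
- The arm moves only by the tool drive_tool, never from a script. Its argument "plan" is a list of rows, each an object of numbers: "tx", "ty", "tz": the shift along the tool's x, y, z in mm; "ax", "ay", "az": the turn, a rotation vector about the tool's x, y, z in rad; "hand": the closure, from -1 (fully open) to 1 (shut). A call has 1 to 20 rows; each row is the pose to reach, as a shift and turn from the pose commanded when the call began, along the tool's axes at that moment; what a row does not reach only later rows make up. A row lasts 1/10 s, in which the tool goes at most 50 mm and 8.59 degrees, less where a joint would pass 70% of its speed; a pose out of reach is approached as far as the arm can. A call with a gripper value outside its range is refused whole. The fingers move at their own pace and stop on an object; "squeeze" is the grip in N (left out, the last holds). Time passes only in rows, so rows that repeat a pose let the fingers close. It gives the time, the measured TCP pose, the force and the opening at its end, in the units of the state.
- monitor.read_state(): the state, without advancing time (a new reading comes with each control period).
- cams.grab_frame(name): name is "scene" or "side" or "wrist"; returns a dict with "frame" (384x512x3 uint8, red, green, blue), "fx", "fy", "cx", "cy" (pixels), "dist" ([k1, k2, p1, p2, k3] as OpenCV has them; the pictures are not rectified), "eye" and "attitude" of the camera in the world. Camera axes: x right, y down, z forward; pixel columns grow to the right and rows downward; lengths in m; the calibration is good to about 2 mm. A picture is of the moment at which its call begins. There is no depth.
- job.hand_in(): hands the job in, once; it reports no verdict.
Trained networks look in the newest picture that a camera, given by its name, has taken for a name from the list of things; names that differ only in an ending like _2 or _b are one class to them, and where a whole thing is asked for, a point or a joint stands for the part that bears it (a point fixed in the world has none). Each returns a list of dicts, best first, with "score" (0 to 1); they miss things now and then, are a little off and sometimes report something else, mostly with a low value. They report only what shows in the picture. A call takes as long as a camera call.
- models.spot_in(camera, name): "position" ([x, y, z] in m, in world coordinates, good to about 4 mm: the middle of the surface that is visible of it).
The state is a dict: "time_s": time; "q": joint angles; "joint_vel": joint speeds; "joint_efforts": joint torques, N m; "ee_pos": TCP position; "ee_rot": TCP orientation; "contact_force": force on the tool from outside, world axes, zero at the start; "torque": the same for the moment, N m; "gripper_width": finger opening in m.
Only numpy, scipy, OpenCV 4.12 (cv2) and the standard library are available. Lean on these libraries where they do the work, as an engineer would, in place of code of your own. Each camera call takes 0.05 s, during which the arm holds its last target.

### The job

Carry on the shingled row begun with the blue cell in the grey tray: deal the three cells off the stack, top one first, and lay each one face to face on the cell before it like a roof tile, tabs uphill, its plain lower edge on the tray floor and pushed home, lightly, until you feel it stop against the next free rib, so that all four lie in one straight row along the middle of the tray with every tab end showing for the voltage check. Bring each cell in already leaning like the one it will lie on, so that no edge digs into the cell beneath, and set it down gently without dropping it or pressing hard. Leave the blue cell where it is and do not disturb the meter, the organiser or the marker.

Things in the scene. Friction and masses are not known exactly. Their poses are not given: they have to be found in the camera images.
- tray: grey plastic shingling tray fixed to the bench, 250 (x) x 142 (y) mm plus a 7 mm rim flange; floor 4 mm thick, lips 14 mm high, inner width 134 mm. Origin: centre of its underside, z up, +x uphill. A rest 48 mm wide rises 20 deg towards +x on the centre line. Four ribs run across the floor (100 mm long, 3 mm thick, 5 mm above the floor), one just downhill of each foot line.
- foot_line0 (a point): point on the tray floor (4 mm above the bench), on the centre line, where the foot edge of the first (blue) cell belongs when butted: the uphill face of its rib is 2.5 mm downhill (-x of the tray) of it. Tray coordinates x = -10 mm, y = 0, z = 4 mm. The rest's surface, extended downhill, meets the floor here.
- foot_line1 (a point): point on the tray floor (4 mm above the bench), on the centre line, where the foot edge of yellow cell belongs when butted: the uphill face of its rib is 2.5 mm downhill (-x of the tray) of it. Tray coordinates x = -40 mm, y = 0, z = 4 mm. A cell laid properly lies face to face on the one before, underside at 20 deg.
- foot_line2 (a point): point on the tray floor (4 mm above the bench), on the centre line, where the foot edge of green cell belongs when butted: the uphill face of its rib is 2.5 mm downhill (-x of the tray) of it. Tray coordinates x = -70 mm, y = 0, z = 4 mm. Foot lines are 30 mm apart, so 28 mm of each cell's upper face stays bare at its tab end.
- foot_line3 (a point): point on the tray floor (4 mm above the bench), on the centre line, where the foot edge of orange cell belongs when butted: the uphill face of its rib is 2.5 mm downhill (-x of the tray) of it. Tray coordinates x = -100 mm, y = 0, z = 4 mm. 20 mm of free floor lies downhill of it.
- cell_blue: the same kind of cell with a blue sleeve, already laid as first of the row: foot on foot line 0, on the rest at 20 deg, tabs uphill. Origin: centre of its underside, 24.5 mm above the bench. Its body axes are level: x points level uphill along the row, z up (its case leans 20 deg in this frame).
- cell_yellow: flat hard-cased battery cell, 120 (x) x 56 (y) x 10 (z) mm, about 150 g, yellow sleeve, white label on top. Origin: centre of its underside; +x to the tab end, +z out of the label face. Two tabs 2 mm thick stick out 12 mm at +x; the plain -x end is the foot. Starts flat on top of an untidy stack of three on the bench (underside 20 mm up); goes second, to foot line 1.
- cell_green: flat hard-cased battery cell, 120 (x) x 56 (y) x 10 (z) mm, about 150 g, green sleeve, white label on top. Origin: centre of its underside; +x to the tab end, +z out of the label face. Two tabs 2 mm thick stick out 12 mm at +x; the plain -x end is the foot. Starts in the middle of the stack (underside 10 mm up); goes third, to foot line 2.
- cell_orange: flat hard-cased battery cell, 120 (x) x 56 (y) x 10 (z) mm, about 150 g, orange sleeve, white label on top. Origin: centre of its underside; +x to the tab end, +z out of the label face. Two tabs 2 mm thick stick out 12 mm at +x; the plain -x end is the foot. Starts at the bottom of the stack, on the bench; goes fourth and last, to foot line 3.
- cell_blue_foot (a point): middle of the foot edge of the blue cell's underside, 60 mm from its centre
- cell_blue_head (a point): middle of the tab-end edge of the blue cell's underside, 60 mm from its centre
- cell_yellow_foot (a point): middle of the foot edge of the yellow cell's underside, 60 mm from its centre
- cell_yellow_head (a point): middle of the tab-end edge of the yellow cell's underside, 60 mm from its centre
- cell_green_foot (a point): middle of the foot edge of the green cell's underside, 60 mm from its centre
- cell_green_head (a point): middle of the tab-end edge of the green cell's underside, 60 mm from its centre
- cell_orange_foot (a point): middle of the foot edge of the orange cell's underside, 60 mm from its centre
- cell_orange_head (a point): middle of the tab-end edge of the orange cell's underside, 60 mm from its centre
- multimeter: bystander: orange and black hand multimeter, 175 x 84 x 44 mm, lying on the bench; origin at the centre of its underside
- round_cell_tray: bystander: small black organiser, 160 x 110 x 23 mm, with three magenta round cells in it; origin at the centre of its underside
- marker: bystander: black marker pen, 132 mm long, 15 mm thick; origin under its middle

How it is judged:
On the way, in this order (a step that is already met when the one before it is completed fails the run):
1. the yellow (top) cell, held leaning over foot line 1, is felt to butt: pushed against the tray with more than 3 N (contact force between cell_yellow and tray above 3 N and contact force between cell_yellow and the fingers above 1 N and x of cell_yellow_foot in the frame of tray between -0.044 and -0.0385 m and z of cell_yellow_foot in the frame of tray below 0.012 m), for 0.05 s.
2. the yellow (top) cell lies shingled on the one before it, foot down against the rib at foot line 1, tabs uphill, let go (x of cell_yellow_foot in the frame of tray between -0.044 and -0.0385 m and y of cell_yellow_foot in the frame of tray between -0.008 and 0.008 m and z of cell_yellow_foot in the frame of tray below 0.007 m and x of cell_yellow_head in the frame of tray above 0.06 m and z of cell_yellow_head in the frame of tray between 0.036 and 0.054 m and angle between the y axis of cell_yellow and the y axis of tray, either way round below 0.1 rad and angle between cell_yellow's own z axis and vertical below 0.6 rad and linear speed of cell_yellow below 0.02 m/s and angular speed of cell_yellow below 0.2 rad/s and contact force between cell_yellow and the fingers below 0.1 N), for 0.2 s.
3. the green (middle) cell, held leaning over foot line 2, is felt to butt: pushed against the tray with more than 3 N (contact force between cell_green and tray above 3 N and contact force between cell_green and the fingers above 1 N and x of cell_green_foot in the frame of tray between -0.074 and -0.0685 m and z of cell_green_foot in the frame of tray below 0.012 m), for 0.05 s.
4. the green (middle) cell lies shingled on the one before it, foot down against the rib at foot line 2, tabs uphill, let go (x of cell_green_foot in the frame of tray between -0.074 and -0.0685 m and y of cell_green_foot in the frame of tray between -0.008 and 0.008 m and z of cell_green_foot in the frame of tray below 0.007 m and x of cell_green_head in the frame of tray above 0.03 m and z of cell_green_head in the frame of tray between 0.036 and 0.054 m and angle between the y axis of cell_green and the y axis of tray, either way round below 0.1 rad and angle between cell_green's own z axis and vertical below 0.6 rad and linear speed of cell_green below 0.02 m/s and angular speed of cell_green below 0.2 rad/s and contact force between cell_green and the fingers below 0.1 N), for 0.2 s.
5. the orange (bottom) cell, held leaning over foot line 3, is felt to butt: pushed against the tray with more than 3 N (contact force between cell_orange and tray above 3 N and contact force between cell_orange and the fingers above 1 N and x of cell_orange_foot in the frame of tray between -0.104 and -0.0985 m and z of cell_orange_foot in the frame of tray below 0.012 m), for 0.05 s.
6. the orange (bottom) cell lies shingled on the one before it, foot down against the rib at foot line 3, tabs uphill, let go (x of cell_orange_foot in the frame of tray between -0.104 and -0.0985 m and y of cell_orange_foot in the frame of tray between -0.008 and 0.008 m and z of cell_orange_foot in the frame of tray below 0.007 m and x of cell_orange_head in the frame of tray above 0 m and z of cell_orange_head in the frame of tray between 0.036 and 0.054 m and angle between the y axis of cell_orange and the y axis of tray, either way round below 0.1 rad and angle between cell_orange's own z axis and vertical below 0.6 rad and linear speed of cell_orange below 0.02 m/s and angular speed of cell_orange below 0.2 rad/s and contact force between cell_orange and the fingers below 0.1 N), for 0.2 s.
At the end, for the whole second after the job is handed in: Blue, yellow, green, orange in that order, label up, released, at rest. Each foot edge at most 1.5 mm uphill (blue 4) and 4 mm downhill of its foot line, 8 mm off the centre line, 3 mm off the floor. Tab edges 100 mm or more uphill of the line, 36 to 54 mm above the bench. Square within 0.10 rad (all of step 2 and all of step 4 and all of step 6 and x of cell_blue_foot in the frame of tray between -0.014 and -0.006 m and y of cell_blue_foot in the frame of tray between -0.008 and 0.008 m and z of cell_blue_foot in the frame of tray below 0.007 m and x of cell_blue_head in the frame of tray above 0.09 m and z of cell_blue_head in the frame of tray between 0.036 and 0.054 m and angle between the y axis of cell_blue and the y axis of tray, either way round below 0.1 rad and angle between cell_blue's own z axis and vertical below 0.6 rad and linear speed of cell_blue below 0.02 m/s and angular speed of cell_blue below 0.2 rad/s and contact force between cell_blue and the fingers below 0.1 N); the robot touches nothing.
It fails at once if a cell is dropped or pressed hard on the tray (over 40 N) (contact force between any of cell_blue, cell_yellow, cell_green, cell_orange and tray above 40 N).
It fails at once if a cell is dropped or pressed hard on one lying in the tray (over 40 N) ((contact force between cell_blue and cell_yellow above 40 N and horizontal distance between cell_blue_foot and tray below 0.13 m) or (contact force between cell_yellow and cell_green above 40 N and horizontal distance between cell_yellow_foot and tray below 0.13 m) or (contact force between cell_green and cell_orange above 40 N and horizontal distance between cell_green_foot and tray below 0.13 m)).
It fails at once if a cell comes down flat or steep on the one laid before it, digging an edge in (touching it while its face is less than 0.17 or more than 0.55 rad from level) ((contact force between cell_blue and cell_yellow above 0.5 N and horizontal distance between cell_blue_foot and tray below 0.13 m and (angle between cell_yellow's own z axis and vertical below 0.17 rad or angle between cell_yellow's own z axis and vertical above 0.55 rad)) or (contact force between cell_yellow and cell_green above 0.5 N and horizontal distance between cell_yellow_foot and tray below 0.13 m and (angle between cell_green's own z axis and vertical below 0.17 rad or angle between cell_green's own z axis and vertical above 0.55 rad)) or (contact force between cell_green and cell_orange above 0.5 N and horizontal distance between cell_green_foot and tray below 0.13 m and (angle between cell_orange's own z axis and vertical below 0.17 rad or angle between cell_orange's own z axis and vertical above 0.55 rad))).
It fails at once if the blue cell is moved more than 6 mm (distance of cell_blue from where it was at the start of the episode above 0.006 m).
It fails at once if the multimeter, the organiser or the marker is moved more than 20 mm (distance of any of multimeter, round_cell_tray, marker from where it was at the start of the episode above 0.02 m).
It also fails if it takes over 67 s, if anything falls off the work surface, if the arm or the gripper's body presses on something with over 40 N, if the wrist force passes 120 N, or if a joint passes its speed limit or range.

## Working session

There is one attempt and no reset: what is moved stays moved. The work goes in short steps, Python scripts to look and compute and a tool call to move; the robot and the scene stay as the last step left them, time stands still between calls to the robot, and variables do not carry over. Pictures are saved under pics/ and viewed, and the job is handed in when it is done.

Besides the shell and the picture viewer there is one more tool, called after "Emit:" as name(argument=value, ...) on one line, values as JSON. drive_tool: Moves the arm, as the interface text tells. Its arguments: {"type":"object","properties":{"plan":{"type":"array"},"squeeze":{"type":"number"}},"required":["plan"]}

```bash
ls; mkdir -p pics; python3 - <<'E'
from cell import monitor,cams,job,models
import cv2,numpy as np
s=monitor.read_state(); print({k:np.round(v,4).tolist() for k,v in s.items()})
for n in ["scene","side","wrist"]:
    f=cams.grab_frame(n); cv2.imwrite(f"pics/a_{n}.png",f["frame"][:,:,::-1])
    print(n,{k:np.round(f[k],4).tolist() for k in f if k!="frame"})
    for t in ["tray","cell_blue","cell_yellow","cell_green","cell_orange","multimeter","round_cell_tray","marker","foot_line0","foot_line3","cell_yellow_foot","cell_yellow_head","cell_blue_foot","cell_blue_head"]:
        r=models.spot_in(n,t); print(n,t,[(np.round(d["position"],3).tolist(),round(d["score"],2)) for d in r[:2]])
print(monitor.read_state()["time_s"])
E
```

```text
pics
{'time_s': 0.0, 'q': [-1.3125, 0.5921, 0.0483, 1.6098, -0.0333, 0.9427, -0.0337], 'joint_vel': [-0.0013, -0.0002, 0.0008, -0.0004, -0.0023, -0.0002, -0.0003], 'joint_efforts': [-0.0008, -54.8685, 1.5468, -19.8112, 0.0095, 0.0089, 0.0], 'ee_pos': [0.2495, 0.6798, 0.2059], 'ee_rot': [0.175, 0.9846, -0.0011, -0.0001], 'contact_force': [0.0672, 0.4715, -0.928], 'torque': [-0.0072, 0.0294, -0.0025], 'gripper_width': 0.0854}
scene {'fx': 377.4537, 'fy': 377.4537, 'cx': 253.333, 'cy': 191.4879, 'dist': [-0.0422, 0.0, 0.0, 0.0, 0.0], 'eye': [0.9251, -0.4598, 0.5821], 'attitude': [0.8782, 0.2653, -0.1152, -0.3809]}
scene tray [([0.565, 0.124, 0.001], 0.59)]
scene cell_blue [([0.539, 0.201, 0.035], 0.77), ([0.535, -0.251, 0.015], 0.35)]
scene cell_yellow [([0.534, -0.206, 0.03], 0.89), ([0.559, -0.192, 0.006], 0.43)]
scene cell_green [([0.54, -0.25, 0.015], 0.48)]
scene cell_orange [([0.563, -0.196, 0.002], 0.71), ([0.541, 0.203, 0.032], 0.58)]
scene multimeter [([0.744, -0.137, 0.037], 0.79), ([0.536, -0.208, 0.028], 0.42)]
scene round_cell_tray [([0.742, 0.119, 0.014], 0.68)]
scene mark
[... 1403 characters left out ...]
.195, 0.034], 0.77)]
side cell_blue_head [([0.54, 0.197, 0.034], 0.87)]
wrist {'fx': 268.6602, 'fy': 268.6602, 'cx': 258.3636, 'cy': 194.4807, 'dist': [0.0006, 0.0, 0.0, 0.0, 0.0], 'eye': [0.1734, 0.7085, 0.3732], 'attitude': [0.809, 0.5654, 0.092, 0.1319]}
wrist tray [([0.518, 0.28, 0.005], 0.93)]
wrist cell_blue []
wrist cell_yellow []
wrist cell_green []
wrist cell_orange [([0.524, 0.281, 0.008], 0.46)]
wrist multimeter []
wrist round_cell_tray []
wrist marker [([0.522, 0.279, 0.006], 0.56)]
wrist foot_line0 [([0.525, 0.281, 0.01], 0.91)]
wrist foot_line3 [([0.525, 0.281, 0.01], 0.91)]
wrist cell_yellow_foot []
wrist cell_yellow_head []
wrist cell_blue_foot []
wrist cell_blue_head []
2.25
```

View pictures.

View pics/a_scene.png

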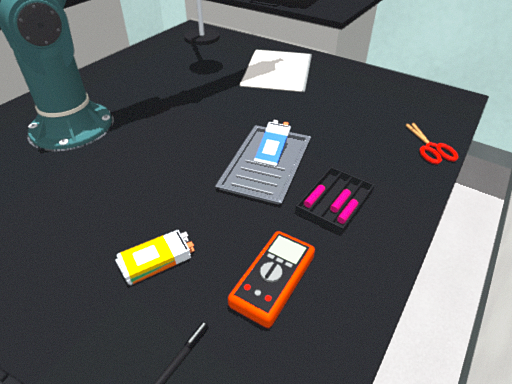

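View pics/a_side.png

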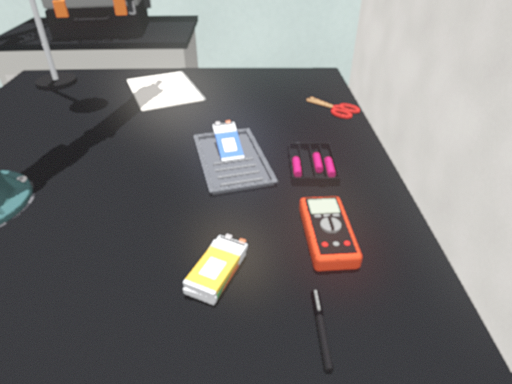

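View pics/a_wrist.png

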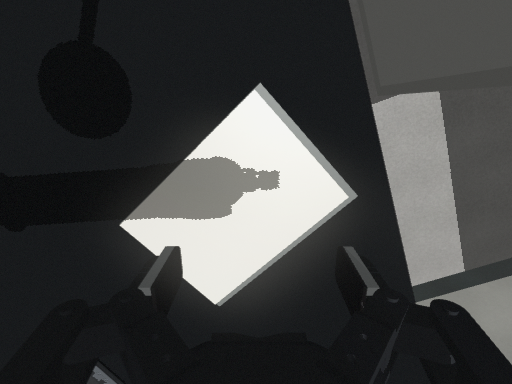

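```bash
cat > h.py <<'E'
import numpy as np,cv2
from scipy.spatial.transform import Rotation as R
CAL={"scene":dict(fx=377.4537,cx=253.333,cy=191.4879,k=-0.0422,eye=[0.9251,-0.4598,0.5821],att=[0.8782,0.2653,-0.1152,-0.3809]),
"side":dict(fx=380.8264,cx=259.4078,cy=189.7696,k=-0.0412,eye=[0.5832,-0.6484,0.5135],att=[0.8945,-0.0134,0.0126,-0.4466])}
def fr2cal(f): return dict(fx=f["fx"],cx=f["cx"],cy=f["cy"],k=f["dist"][0],eye=f["eye"],att=f["attitude"])
def proj(c,P):
    P=np.atleast_2d(P).astype(float); Rm=R.from_quat(c["att"]).as_matrix()
    K=np.array([[c["fx"],0,c["cx"]],[0,c["fx"],c["cy"]],[0,0,1]])
    rv,_=cv2.Rodrigues(Rm.T); t=-Rm.T@np.array(c["eye"])
    return cv2.projectPoints(P,rv,t,K,np.array([c["k"],0,0,0,0]))[0][:,0]
def ray(c,uv,z):
    K=np.array([[c["fx"],0,c["cx"]],[0,c["fx"],c["cy"]],[0,0,1]])
    n=cv2.undistortPoints(np.array(uv,float).reshape(-1,1,2),K,np.array([c["k"],0,0,0,0]))[:,0]
    d=np.c_[n,np.ones(len(n))]@R.from_quat(c["att"]).as_matrix().T
    e=np.array(c["eye"]); return e+d*((z-e[2])/d[:,2])[:,None]
def crop(img,x0,y0,w,h,s,out):
    cv2.imwrite(out,cv2.resize(img[y0:y0+h,x0:x0+w],None,fx=s,fy=s,interpolation=cv2.INTER_CUBIC))
E
python3 - <<'E'
from h import *
a=cv2.imread("pics/a_scene.png");b=cv2.imread("pics/a_side.png")
A=cv2.resize(a[115:210,210:320],None,fx=5,fy=5,interpolation=2);cv2.imwrite("pics/c1.png",A)
cv2.imwrite("pics/c2.png",cv2.resize(b[115:200,185:285],None,fx=6,fy=6,interpolation=2))
cv2.imwrite("pics/c3.png",cv2.resize(a[220:300,105:205],None,fx=6,fy=6,interpolation=2))
cv2.imwrite("pics/c4.png",cv2.resize(b[225:310,175:260],None,fx=6,fy=6,interpolation=2))
E
```

```text
(no output)
```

View pics/c1.png

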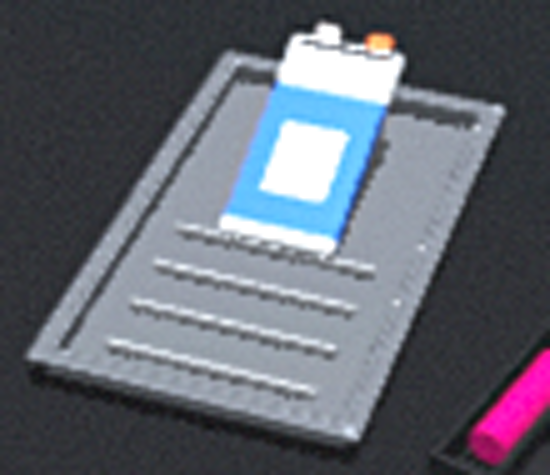

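View pics/c2.png

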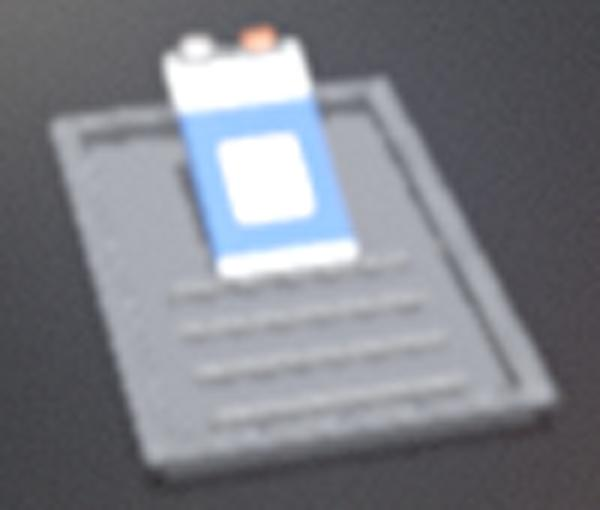

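View pics/c3.png

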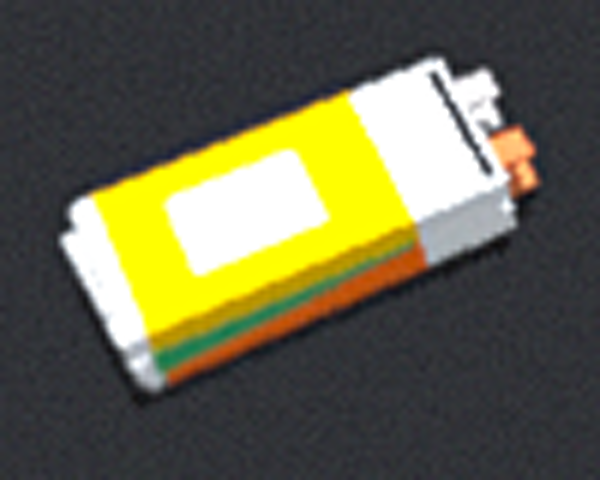

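View pics/c4.png

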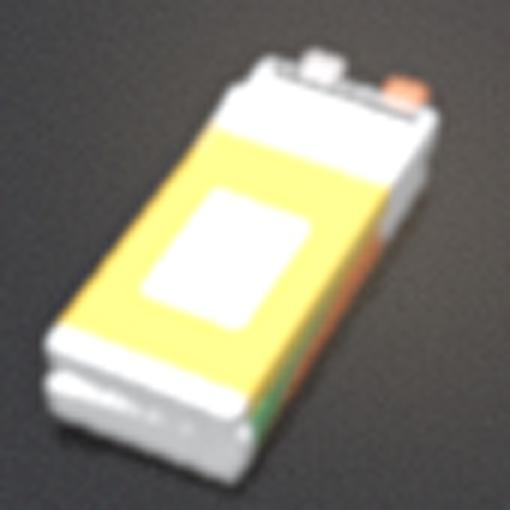

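```bash
python3 - <<'E'
from h import *
def pix(P,s,x0,y0): return (np.array(P)+.5)/s-.5+[x0,y0]
np.set_printoptions(precision=4,suppress=True)
def rep(n,P,z,name):
    q=ray(CAL[n],P,z); print(name,n,"z",z,"ctr",q.mean(0)[:2],"len",np.linalg.norm(q[1]-q[0]),np.linalg.norm(q[2]-q[3]),"wid",np.linalg.norm(q[3]-q[0]),np.linalg.norm(q[2]-q[1]),
     "yaw",np.degrees(np.arctan2(*(q[1]-q[0]+q[2]-q[3])[[1,0]])), np.degrees(np.arctan2(*(q[3]-q[0]+q[2]-q[1])[[1,0]])))
# order: downhill-left, uphill-left, uphill-right, downhill-right
for z in (0.0,0.01,.018):
  rep("scene",pix([(30,358),(230,52),(505,107),(360,440)],5,210,115),z,"tray")
  rep("side",pix([(148,465),(55,122),(388,80),(557,400)],6,185,115),z,"tray")
for z in (0.03,):
  rep("scene",pix([(75,202),(440,58),(512,182),(148,343)],6,105,220),z,"yel")
  rep("side",pix([(46,342),(265,58),(440,115),(245,408)],6,175,225),z,"yel")
# blue top corners
for n,P in (("scene",pix([(222,222),(290,42),(405,60),(335,250)],5,210,115)),("side",pix([(218,272),(165,62),(300,42),(357,252)],6,185,115))):
  for i,z in enumerate([.0134,.0544,.0544,.0134]): print(n,i,ray(CAL[n],P[i:i+1],z))
E
```

```text
tray scene z 0.0 ctr [0.5435 0.1749] len 0.2696971174303025 0.26960743956450317 wid 0.15767511106106122 0.15663871395292547 yaw 103.60538564141453 13.823608499627118
tray side z 0.0 ctr [0.5475 0.1788] len 0.2701780601711025 0.27063057572501237 wid 0.1592807063876513 0.15918893214607643 yaw 103.13954873684295 13.931883594875645
tray scene z 0.01 ctr [0.5501 0.164 ] len 0.2650639424186155 0.2649758051449102 wid 0.15496638213027525 0.15394778947340435 yaw 103.60538564141453 13.823608499627108
tray side z 0.01 ctr [0.5482 0.1627] len 0.26491655948617343 0.26536026266318136 wid 0.15617884258263365 0.1560888555706903 yaw 103.13954873684297 13.931883594875663
tray scene z 0.018 ctr [0.5553 0.1553] len 0.26135740240926586 0.26127049760923593 wid 0.15279939898564623 0.15179504988978743 yaw 103.60538564141453 13.823608499627143
tray side z 0.018 ctr [0.5487 0.1498] len 0.26070735893823027 0.26114401221371675 wid 0.1536973515386196 0.15360879431038138 yaw 103.13954873684295 13.931883594875648
yel scene z 0.03 ctr [ 0.5363 -0.2039] len 0.11897681063471471 0.11477537589228719 wid 0.06137386683921051 0.0582699768781873 yaw 63.81254005178221 -24.034831683042174
yel side z 0.03 ctr [ 0.5322 -0.2055] len 0.12050213864811252 0.11752813142828564 wid 0.058899584747383986 0.058868908931556475 yaw 63.8686720257323 -24.332523523327243
scene 0 [[0.5259 0.1432 0.0134]]
scene 1 [[0.5018 0.242  0.0544]]
scene 2 [[0.5586 0.2601 0.0544]]
scene 3 [[0.5827 0.1552 0.0134]]
side 0 [[0.5224 0.1395 0.0134]]
side 1 [[0.4967 0.2444 0.0544]]
side 2 [[0.5547 0.2623 0.0544]]
side 3 [[0.5789 0.1537 0.0134]]
```

```bash
cat >> h.py <<'E'
# tool->camera fixed offset
_Rt=R.from_quat([0.175,0.9846,-0.0011,-0.0001]); _pt=np.array([0.2495,0.6798,0.2059])
_Rc=R.from_quat([0.809,0.5654,0.092,0.1319]); _pc=np.array([0.1734,0.7085,0.3732])
TC=_Rt.inv()*_Rc; tc=_Rt.inv().apply(_pc-_pt)
def wcal(p,Rt): return dict(fx=268.66,cx=258.36,cy=194.48,k=.0006,eye=p+Rt.apply(tc),att=(Rt*TC).as_quat())
def toolrot(yaw_y,tilt=0):
    "tool y axis at world yaw (deg), pointing down, then turned ay=tilt(deg)"
    a=np.radians(yaw_y); y=np.array([np.cos(a),np.sin(a),0]); z=np.array([0,0,-1.]); x=np.cross(y,z)
    return R.from_matrix(np.c_[x,y,z])*R.from_rotvec([0,np.radians(tilt),0])
def delta(p0,q0,p1,R1):
    R0=R.from_quat(q0) if not isinstance(q0,R) else q0
    return R0.inv().apply(np.array(p1)-p0)*1000,(R0.inv()*R1).as_rotvec()
E
python3 - <<'E'
from h import *
np.set_printoptions(precision=4,suppress=True)
from cell import monitor
s=monitor.read_state();print(s["time_s"],s["ee_pos"],s["ee_rot"])
print(tc,TC.as_matrix())
u=np.array([np.cos(np.radians(103.4)),np.sin(np.radians(103.4))]);v=np.array([-u[1],u[0]])
c=np.array([.549,.162])
tr=[np.r_[c+u*a+v*b,.01] for a in(-.132,.132) for b in (-.078,.078)]
for off in (-.15,-.1,-.05,0.,0.05):
  for h in (.15,.2,.25):
    p=np.r_[c+u*off,h]; Rt=toolrot(13.4)
    print(off,h,proj(wcal(p,Rt),tr).round().tolist(), proj(wcal(p,Rt),[np.r_[c+u*.1,.05]]))
E
```

```text
2.25 [0.2498 0.6806 0.2071] [ 0.175   0.9846 -0.      0.    ]
[ 0.0813  0.0004 -0.1673] [[ 0.0009 -0.9483 -0.3173]
 [ 1.      0.0003  0.0021]
 [-0.0019 -0.3173  0.9483]]
-0.15 0.15 [[325.0, 162.0], [190.0, 162.0], [350.0, -145.0], [165.0, -146.0]] [[ 257.4109 -134.6816]]
-0.15 0.2 [[316.0, 155.0], [199.0, 155.0], [334.0, -102.0], [181.0, -102.0]] [[257.4895 -88.7701]]
-0.15 0.25 [[309.0, 149.0], [206.0, 149.0], [323.0, -72.0], [193.0, -72.0]] [[257.5428 -57.6441]]
-0.1 0.15 [[321.0, 203.0], [193.0, 203.0], [343.0, -71.0], [171.0, -71.0]] [[257.4241 -51.3205]]
-0.1 0.2 [[313.0, 190.0], [202.0, 190.0], [330.0, -42.0], [185.0, -42.0]] [[257.4956 -23.2218]]
-0.1 0.25 [[307.0, 181.0], [208.0, 181.0], [319.0, -22.0], [196.0, -22.0]] [[257.5452  -3.7053]]
-0.05 0.15 [[319.0, 239.0], [196.0, 239.0], [338.0, -5.0], [177.0, -6.0]] [[257.4355  20.5573]]
-0.05 0.2 [[311.0, 223.0], [204.0, 223.0], [326.0, 12.0], [189.0, 11.0]] [[257.5009  34.8367]]
-0.05 0.25 [[305.0, 210.0], [210.0, 210.0], [317.0, 24.0], [198.0, 24.0]] [[257.5473  44.9681]]
0.0 0.15 [[316.0, 273.0], [199.0, 273.0], [334.0, 53.0], [181.0, 52.0]] [[257.4453  83.1869]]
0.0 0.2 [[309.0, 253.0], [206.0, 253.0], [322.0, 60.0], [193.0, 60.0]] [[257.5056  86.628 ]]
0.0 0.25 [[304.0, 238.0], [211.0, 238.0], [314.0, 66.0], [201.0, 66.0]] [[257.5492  89.1161]]
0.05 0.15 [[313.0, 304.0], [202.0, 304.0], [329.0, 104.0], [185.0, 104.0]] [[257.4538 138.2553]]
0.05 0.2 [[307.0, 281.0], [208.0, 281.0], [319.0, 104.0], [196.0, 104.0]] [[257.5097 133.1209]]
0.05 0.25 [[302.0, 263.0], [213.0, 263.0], [312.0, 104.0], [203.0, 104.0]] [[257.5508 129.3455]]
```

```bash
python3 - <<'E'
from h import *
np.set_printoptions(precision=4,suppress=True)
from cell import monitor
s=monitor.read_state()
print(delta(s["ee_pos"],s["ee_rot"],[.549,.162,.16],toolrot(13.4)))
E
```

```text
(array([-459.5633, -383.7551,   47.1094]), array([-0.    ,  0.    ,  0.9852]))
```

Emit:
drive_tool(plan=[{"tx": -460,"ty": -384,"tz": 47,"az": 0.985,"hand": -1},{"tx": -460,"ty": -384,"tz": 47,"az": 0.985,"hand": -1},{"tx": -460,"ty": -384,"tz": 47,"az": 0.985,"hand": -1},{"tx": -460,"ty": -384,"tz": 47,"az": 0.985,"hand": -1},{"tx": -460,"ty": -384,"tz": 47,"az": 0.985,"hand": -1},{"tx": -460,"ty": -384,"tz": 47,"az": 0.985,"hand": -1},{"tx": -460,"ty": -384,"tz": 47,"az": 0.985,"hand": -1},{"tx": -460,"ty": -384,"tz": 47,"az": 0.985,"hand": -1},{"tx": -460,"ty": -384,"tz": 47,"az": 0.985,"hand": -1},{"tx": -460,"ty": -384,"tz": 47,"az": 0.985,"hand": -1},{"tx": -460,"ty": -384,"tz": 47,"az": 0.985,"hand": -1},{"tx": -460,"ty": -384,"tz": 47,"az": 0.985,"hand": -1},{"tx": -460,"ty": -384,"tz": 47,"az": 0.985,"hand": -1},{"tx": -460,"ty": -384,"tz": 47,"az": 0.985,"hand": -1}])

```text
invalid input at $.plan[0]: expected keys tx, ty, tz, ax, ay, az, hand
```

Emit:
drive_tool(plan=[{"tx": -460,"ty": -384,"tz": 47,"ax": 0,"ay": 0,"az": 0.985,"hand": -1},{"tx": -460,"ty": -384,"tz": 47,"ax": 0,"ay": 0,"az": 0.985,"hand": -1},{"tx": -460,"ty": -384,"tz": 47,"ax": 0,"ay": 0,"az": 0.985,"hand": -1},{"tx": -460,"ty": -384,"tz": 47,"ax": 0,"ay": 0,"az": 0.985,"hand": -1},{"tx": -460,"ty": -384,"tz": 47,"ax": 0,"ay": 0,"az": 0.985,"hand": -1},{"tx": -460,"ty": -384,"tz": 47,"ax": 0,"ay": 0,"az": 0.985,"hand": -1},{"tx": -460,"ty": -384,"tz": 47,"ax": 0,"ay": 0,"az": 0.985,"hand": -1},{"tx": -460,"ty": -384,"tz": 47,"ax": 0,"ay": 0,"az": 0.985,"hand": -1},{"tx": -460,"ty": -384,"tz": 47,"ax": 0,"ay": 0,"az": 0.985,"hand": -1},{"tx": -460,"ty": -384,"tz": 47,"ax": 0,"ay": 0,"az": 0.985,"hand": -1},{"tx": -460,"ty": -384,"tz": 47,"ax": 0,"ay": 0,"az": 0.985,"hand": -1},{"tx": -460,"ty": -384,"tz": 47,"ax": 0,"ay": 0,"az": 0.985,"hand": -1},{"tx": -460,"ty": -384,"tz": 47,"ax": 0,"ay": 0,"az": 0.985,"hand": -1},{"tx": -460,"ty": -384,"tz": 47,"ax": 0,"ay": 0,"az": 0.985,"hand": -1}])

```text
time_s: 3.65
ee_pos: [0.5502, 0.1597, 0.1602]
ee_rot: [0.621, 0.783, 0.0, 0.0]
contact_force: [-0.2, 0.6, 0.2]
gripper_width: 0.0854
```

```bash
python3 - <<'E'
from h import *
import json
np.set_printoptions(precision=4,suppress=True)
from cell import monitor,cams
f=cams.grab_frame("wrist"); s=monitor.read_state(); print(s["ee_pos"],s["ee_rot"],s["time_s"])
c=fr2cal(f); json.dump({k:np.array(v).tolist() for k,v in c.items()},open("w1.json","w"))
w=wcal(s["ee_pos"],R.from_quat(s["ee_rot"])); print(c,w)
cv2.imwrite("pics/w1.png",f["frame"][:,:,::-1]); 
cv2.imwrite("pics/w1c.png",cv2.resize(f["frame"][20:320,150:370,::-1],None,fx=2,fy=2,interpolation=2)[:600])
E
```

```text
[0.5493 0.1619 0.1601] [ 0.62    0.7846  0.0002 -0.0003] 3.7
{'fx': 268.6601861692549, 'cx': 258.3636236282797, 'cy': 194.48074888602883, 'k': np.float64(0.0005741423055489898), 'eye': array([0.5318, 0.239 , 0.3263]), 'att': array([0.9804, 0.1136, 0.0186, 0.16  ])} {'fx': 268.66, 'cx': 258.36, 'cy': 194.48, 'k': 0.0006, 'eye': array([0.5309, 0.241 , 0.3275]), 'att': array([0.9803, 0.1152, 0.0196, 0.1592])}
```

View pics/w1c.png

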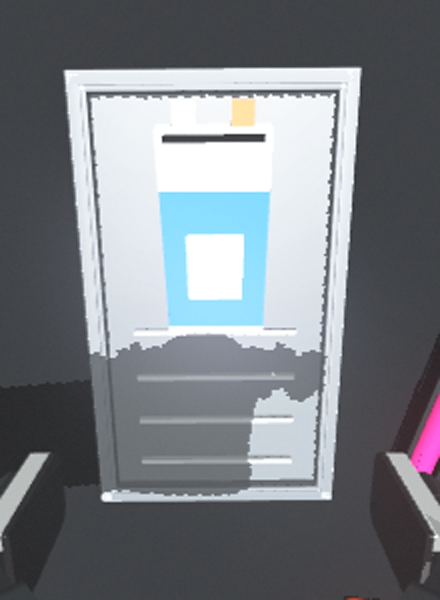

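```bash
python3 - <<'E'
from h import *
import json
from scipy.optimize import least_squares
np.set_printoptions(precision=4,suppress=True)
c=json.load(open("w1.json"))
pw=lambda P:(np.array(P,float)+.5)/2-.5+[150,20]
ribL=pw([(134,331),(137,377),(140,420),(142,461)]);ribR=pw([(297,331),(295,377),(294,420),(293,461)])
xs=[-.014,-.044,-.074,-.104]
Pt=[(x,.05,.009) for x in xs]+[(x,-.05,.009) for x in xs]
uv=np.r_[ribL,ribR]
cor=pw([(65,70),(360,69),(103,499),(331,500)])
C=[(.132,.078),(.132,-.078),(-.132,.078),(-.132,-.078)]
def T(p,P):
    P=np.array(P,float);a=p[2];return np.c_[p[0]+P[:,0]*np.cos(a)-P[:,1]*np.sin(a),p[1]+P[:,0]*np.sin(a)+P[:,1]*np.cos(a),P[:,2]]
f=lambda p:(proj(c,T(p,Pt))-uv).ravel()
r=least_squares(f,[.549,.162,1.806]);print("ribs",r.x,np.degrees(r.x[2]),r.fun.round(2))
for z in (.004,.010,.014,.018):
  g=lambda p:(proj(c,T(p,[(a,b,z) for a,b in C]))-cor).ravel()
  r=least_squares(g,[.549,.162,1.806]);print(z,r.x,np.degrees(r.x[2]),r.fun.round(2))
# blue top corners: foot z .0134 ; tab edge z .0544
b=pw([(168,326),(266,326),(155,124),(272,124)])
for i,z in enumerate([.0134,.0134,.0544,.0544]): print(ray(c,b[i:i+1],z))
E
```

```text
ribs [0.5495 0.1601 1.8064] 103.49914593290691 [ 0.47  0.48  0.24  0.16 -0.06  0.1   0.07 -0.09  0.13  0.09  0.13 -0.21
 -0.32 -0.25 -0.72 -0.43]
0.004 [0.5492 0.1584 1.8081] 103.59711253870671 [ 1.66  1.67 -1.21  1.11  0.65 -1.99 -1.23 -3.15]
0.01 [0.5492 0.1587 1.8081] 103.59631222737518 [ 0.18  0.43  0.24 -0.16 -0.22  0.36 -0.33 -0.81]
0.014 [0.5492 0.1588 1.8081] 103.59575863000703 [-0.84 -0.41  1.25 -1.01 -0.81  1.97  0.28  0.81]
0.018 [0.5492 0.159  1.8081] 103.59518688373494 [-1.89 -1.26  2.28 -1.88 -1.41  3.63  0.9   2.46]
[[0.5234 0.1446 0.0134]]
[[0.5811 0.1581 0.0134]]
[[0.4989 0.2518 0.0544]]
[[0.5522 0.2644 0.0544]]
```

```bash
python3 - <<'E'
from h import *
np.set_printoptions(precision=4,suppress=True)
from cell import monitor
s=monitor.read_state();print(s["ee_pos"])
print(delta(s["ee_pos"],s["ee_rot"],[.534,-.2047,.15],toolrot(-26.1)))
E
```

```text
[0.5493 0.1619 0.1601]
(array([-353.1182,  -99.6674,    9.9068]), array([-0.0003, -0.0006,  0.6889]))
```

Emit:
drive_tool(plan=[{"tx": -353,"ty": -100,"tz": 10,"ax": 0,"ay": 0,"az": 0.689,"hand": -1},{"tx": -353,"ty": -100,"tz": 10,"ax": 0,"ay": 0,"az": 0.689,"hand": -1},{"tx": -353,"ty": -100,"tz": 10,"ax": 0,"ay": 0,"az": 0.689,"hand": -1},{"tx": -353,"ty": -100,"tz": 10,"ax": 0,"ay": 0,"az": 0.689,"hand": -1},{"tx": -353,"ty": -100,"tz": 10,"ax": 0,"ay": 0,"az": 0.689,"hand": -1},{"tx": -353,"ty": -100,"tz": 10,"ax": 0,"ay": 0,"az": 0.689,"hand": -1},{"tx": -353,"ty": -100,"tz": 10,"ax": 0,"ay": 0,"az": 0.689,"hand": -1},{"tx": -353,"ty": -100,"tz": 10,"ax": 0,"ay": 0,"az": 0.689,"hand": -1},{"tx": -353,"ty": -100,"tz": 10,"ax": 0,"ay": 0,"az": 0.689,"hand": -1},{"tx": -353,"ty": -100,"tz": 10,"ax": 0,"ay": 0,"az": 0.689,"hand": -1}])

```text
time_s: 4.7
ee_pos: [0.5345, -0.2021, 0.1499]
ee_rot: [0.848, 0.531, 0.0, -0.001]
contact_force: [0.7, 1.0, -0.2]
gripper_width: 0.0854
```

```bash
cat > look.py <<'E'
from h import *
import json,sys
np.set_printoptions(precision=4,suppress=True)
from cell import monitor,cams
n=sys.argv[1]; cam=sys.argv[2]; x0,y0,w,h,sc=map(int,sys.argv[3:8])
f=cams.grab_frame(cam); s=monitor.read_state(); print(s["ee_pos"],s["ee_rot"],s["time_s"],s["contact_force"],s["gripper_width"])
c=fr2cal(f); json.dump({k:np.array(v).tolist() for k,v in c.items()},open(n+".json","w"))
cv2.imwrite("pics/%s.png"%n,f["frame"][:,:,::-1])
cv2.imwrite("pics/%sc.png"%n,cv2.resize(f["frame"][y0:y0+h,x0:x0+w,::-1],None,fx=sc,fy=sc,interpolation=2))
E
python3 look.py w2 wrist 160 80 200 200 3
```

```text
[ 0.5346 -0.2014  0.1498] [ 0.8472  0.5313  0.0004 -0.001 ] 4.75 [-0.5358  0.5736 -0.4187] 0.08547339002002452
```

View pics/w2c.png

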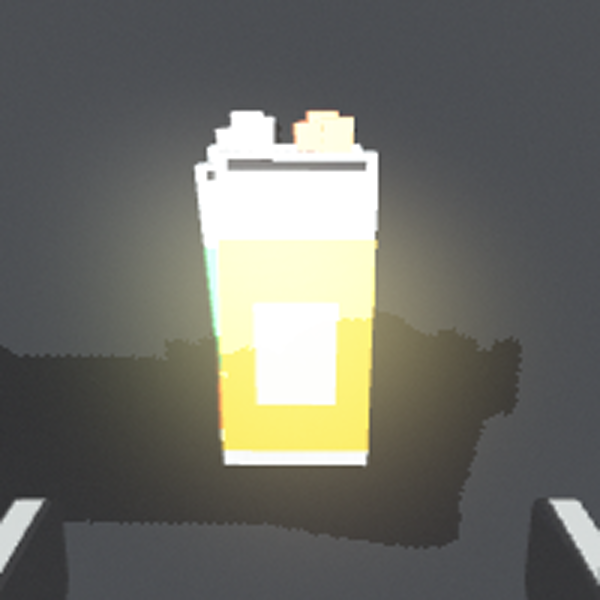

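```bash
python3 - <<'E'
from h import *
import json
np.set_printoptions(precision=4,suppress=True)
c=json.load(open("w2.json"));print(c["eye"])
pw=lambda P:(np.array(P,float)+.5)/3-.5+[160,80]
q=ray(c,pw([(224,465),(217,150),(378,150),(367,465)]),.03)
print(q, "ctr",q.mean(0),np.linalg.norm(q[1]-q[0]),np.linalg.norm(q[2]-q[3]),np.linalg.norm(q[3]-q[0]),np.linalg.norm(q[2]-q[1]))
d=q[1]+q[2]-q[0]-q[3];print(np.degrees(np.arctan2(d[1],d[0])))
E
```

```text
[0.5704399312710474, -0.12924182509553037, 0.316156163107524]
[[ 0.4813 -0.2476  0.03  ]
 [ 0.5349 -0.1391  0.03  ]
 [ 0.5851 -0.1634  0.03  ]
 [ 0.532  -0.2721  0.03  ]] ctr [ 0.5333 -0.2056  0.03  ] 0.12105356243558106 0.12102620403684584 0.0563206640284513 0.055766063524951344
63.828394492552555
```

```bash
python3 - <<'E'
from h import *
import json
np.set_printoptions(precision=3,suppress=True)
from cell import monitor
s=monitor.read_state();print(s["ee_pos"],s["ee_rot"])
c=json.load(open("w2.json"))
w=dict(c,eye=tc,att=TC.as_quat())
for z in (0,-.013):
  print(z,proj(w,[(x,y,z) for x in(-.011,.011) for y in (-.0427,.0427)]).tolist())
im=cv2.imread("pics/w2.png"); crop(im,100,200,320,180,2,"pics/w2f.png")
E
```

```text
[ 0.535 -0.201  0.15 ] [ 0.847  0.531  0.    -0.001]
0 [[196.21847141330073, 243.72665226647362], [318.29545745438554, 243.7116486518425], [193.85121253020858, 214.63754362351455], [320.6347263980472, 214.65078462262446]]
-0.013 [[191.89089932696476, 253.49890004985025], [322.5390058130745, 253.47286054041768], [189.17162518872254, 222.68619828790906], [325.2244054630793, 222.69184619161004]]
```

View pics/w2f.png

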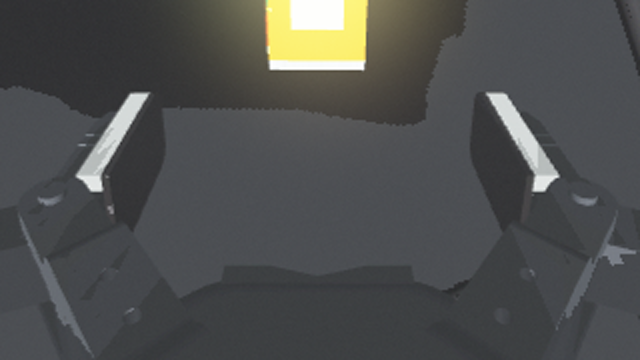

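```bash
python3 look.py s2 side 130 100 200 150 4; python3 look.py c2 scene 50 150 200 150 4; python3 - <<'E'
from h import *
from cell import monitor
s=monitor.read_state();Rt=R.from_quat(s["ee_rot"]);p=s["ee_pos"]
for n,x0,y0 in (("side",130,100),("scene",50,150)):
  for z in (0,-.013,-.038): print(n,z,[((proj(CAL[n],p+Rt.apply([0,y,z]))[0]-[x0,y0])*4).round().tolist() for y in(-.0427,.0427)])
E
```

```text
[ 0.5346 -0.2013  0.1498] [ 0.847   0.5316  0.0004 -0.001 ] 4.8 [ 0.1155 -0.1263 -0.3187] 0.08553666124181174
[ 0.5346 -0.2016  0.1499] [ 0.8471  0.5314  0.0003 -0.0009] 4.85 [-0.2301 -0.1451 -0.1117] 0.08534361282920343
side 0 [[240.0, 391.0], [439.0, 450.0]]
side -0.013 [[236.0, 364.0], [438.0, 423.0]]
side -0.038 [[230.0, 310.0], [436.0, 368.0]]
scene 0 [[332.0, 156.0], [400.0, 285.0]]
scene -0.013 [[326.0, 133.0], [393.0, 262.0]]
scene -0.038 [[312.0, 88.0], [380.0, 216.0]]
```

View pics/s2c.png

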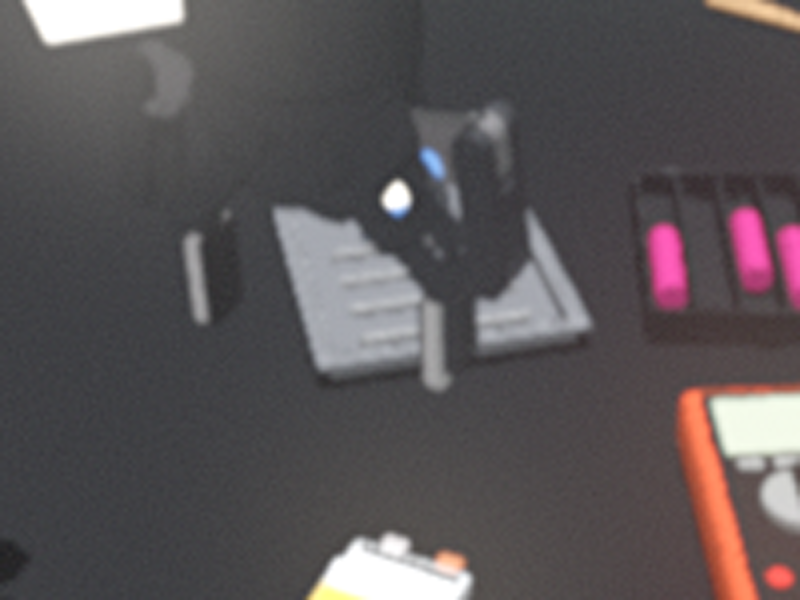

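View pics/c2c.png

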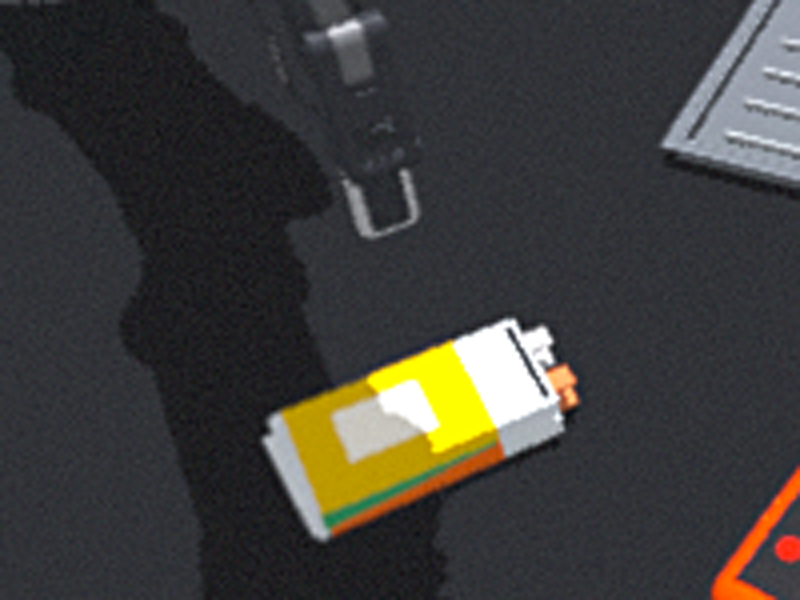

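Emit:
drive_tool(plan=[{"tx": -4,"ty": 0.5,"tz": 50,"ax": 0,"ay": 0,"az": 0.006,"hand": -0.5},{"tx": -4,"ty": 0.5,"tz": 100,"ax": 0,"ay": 0,"az": 0.006,"hand": -0.5},{"tx": -4,"ty": 0.5,"tz": 110,"ax": 0,"ay": 0,"az": 0.006,"hand": -0.5},{"tx": -4,"ty": 0.5,"tz": 110,"ax": 0,"ay": 0,"az": 0.006,"hand": -0.5},{"tx": -4,"ty": 0.5,"tz": 110,"ax": 0,"ay": 0,"az": 0.006,"hand": -0.5}], squeeze=30)

```text
time_s: 5.35
ee_pos: [0.5339, -0.2087, 0.0415]
ee_rot: [0.85, 0.527, 0.001, 0.001]
contact_force: [0.4, 0.1, 0.7]
gripper_width: 0.064
```

```bash
python3 look.py s3 side 150 180 120 140 5; python3 look.py w3 wrist 130 130 260 180 3;python3 - <<'E'
from h import *
from cell import monitor
s=monitor.read_state();Rt=R.from_quat(s["ee_rot"]);p=s["ee_pos"];w=s["gripper_width"]/2
for n,x0,y0 in (("side",150,180),):
  for z in (0,-.013,-.038): print(n,z,[((proj(CAL[n],p+Rt.apply([x,y,z]))[0]-[x0,y0])*5).round().tolist() for y in(-w,w) for x in (-.011,)])
E
```

```text
[ 0.5343 -0.2091  0.0421] [0.8498 0.5271 0.0011 0.0014] 5.4 [-0.789  -0.0443 -0.0166] 0.06401702633342556
[ 0.5344 -0.2092  0.0423] [0.8498 0.527  0.0013 0.0016] 5.45 [ 0.12   -0.7163 -0.5402] 0.06419795887731446
side 0 [[239.0, 382.0], [409.0, 444.0]]
side -0.013 [[235.0, 355.0], [408.0, 416.0]]
side -0.038 [[228.0, 300.0], [405.0, 362.0]]
```

View pics/s3c.png

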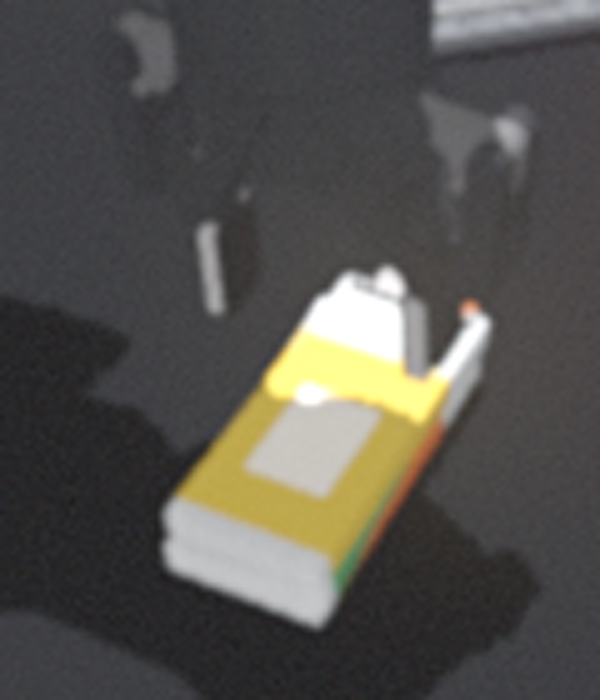

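View pics/w3c.png

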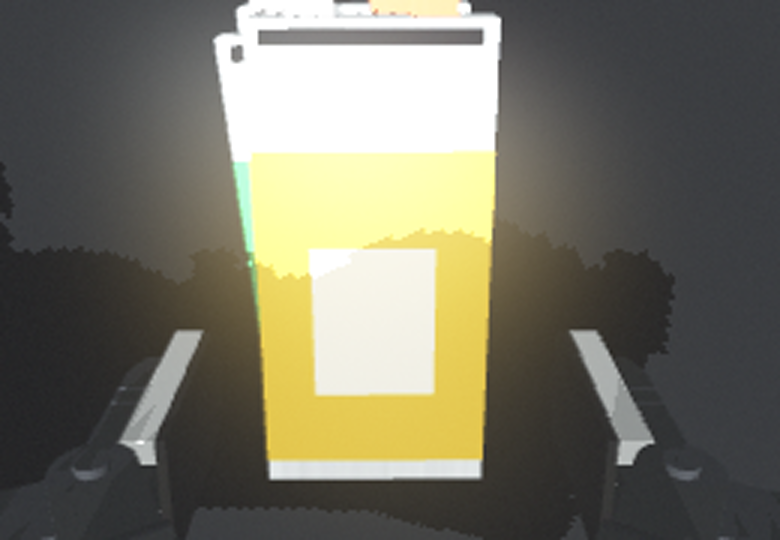

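```bash
python3 - <<'E'
from h import *
import json
np.set_printoptions(precision=4,suppress=True)
from cell import monitor
s=monitor.read_state();Rt=R.from_quat(s["ee_rot"]);p=s["ee_pos"];print(p)
c=json.load(open("w3.json"));print(c["eye"],p+Rt.apply(tc))
pw=lambda P:(np.array(P,float)+.5)/3-.5+[130,130]
q=ray(c,pw([(269,478),(242,15),(500,15),(482,478)]),.03)
print(q, "ctr",q.mean(0),np.linalg.norm(q[1]-q[0]),np.linalg.norm(q[2]-q[3]),np.linalg.norm(q[3]-q[0]),np.linalg.norm(q[2]-q[1]))
d=q[1]+q[2]-q[0]-q[3];print(np.degrees(np.arctan2(d[1],d[0])))
print("tool y yaw",np.degrees(np.arctan2(*Rt.as_matrix()[[1,0],1])))
print("centre in tool",Rt.inv().apply(q.mean(0)-p)*1000)
E
```

```text
[ 0.5344 -0.2092  0.0423]
[0.5702435978009022, -0.13598866822008876, 0.20825712299274207] [ 0.5702 -0.1364  0.2097]
[[ 0.4817 -0.2468  0.03  ]
 [ 0.5346 -0.1391  0.03  ]
 [ 0.5848 -0.1639  0.03  ]
 [ 0.5321 -0.2719  0.03  ]] ctr [ 0.5333 -0.2054  0.03  ] 0.12002234711415309 0.12016428444227949 0.056291967197029426 0.05598993266060068
63.908251600341615
tool y yaw -26.389310606730156
centre in tool [ 2.9131 -2.7961 12.293 ]
```

Emit:
drive_tool(plan=[{"tx": 3,"ty": -3,"tz": 10,"ax": 0,"ay": 0,"az": 0,"hand": -0.5},{"tx": 3,"ty": -3,"tz": 24,"ax": 0,"ay": 0,"az": 0,"hand": -0.5},{"tx": 3,"ty": -3,"tz": 24,"ax": 0,"ay": 0,"az": 0,"hand": -0.5}])

```text
time_s: 5.75
ee_pos: [0.5301, -0.2037, 0.0147]
ee_rot: [0.85, 0.527, -0.001, -0.001]
contact_force: [-0.1, 0.4, 0.1]
gripper_width: 0.0639
```

```bash
python3 look.py s4 side 150 180 120 140 5; python3 look.py c4 scene 90 190 130 120 5
```

```text
[ 0.5304 -0.2042  0.0151] [ 0.8499  0.5269 -0.0006 -0.001 ] 5.8 [0.0325 0.6167 0.419 ] 0.06417943107655939
[ 0.5308 -0.2046  0.0155] [ 0.85    0.5268 -0.0004 -0.0005] 5.85 [0.9021 0.4228 0.122 ] 0.06417895631856166
```

View pics/s4c.png

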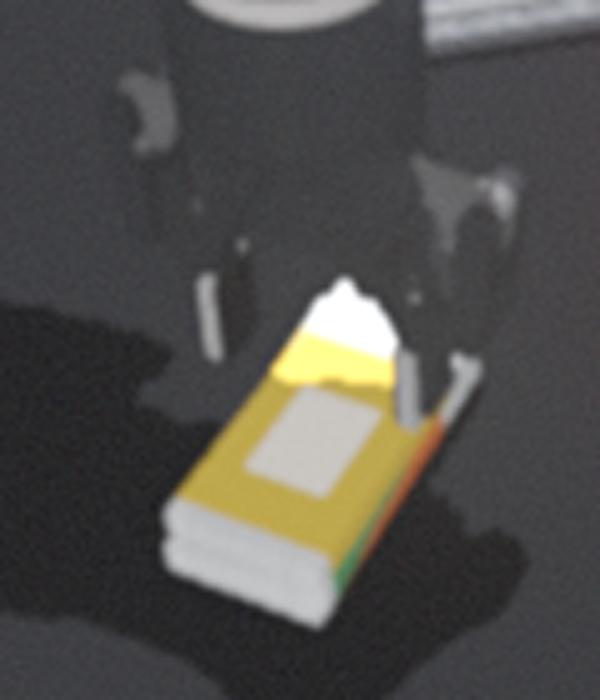

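View pics/c4c.png

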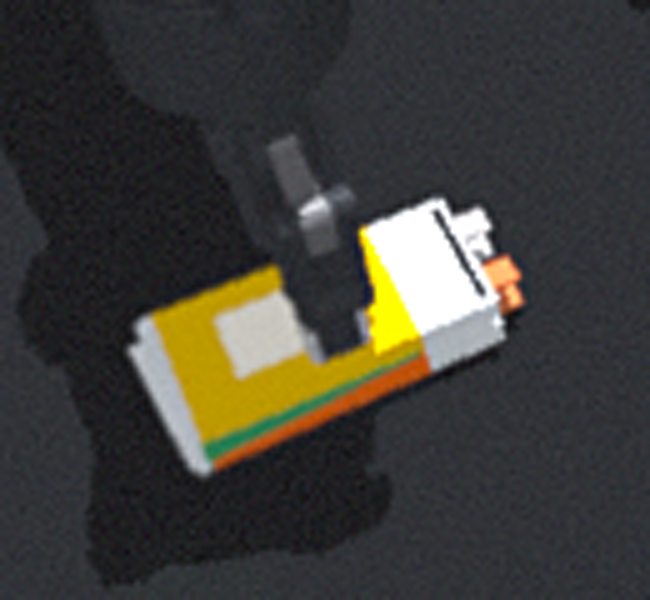

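Emit:
drive_tool(plan=[{"tx": 0,"ty": 1,"tz": 13,"ax": 0,"ay": 0,"az": 0,"hand": -0.5},{"tx": 0,"ty": 1,"tz": 13,"ax": 0,"ay": 0,"az": 0,"hand": -0.5},{"tx": 0,"ty": 1,"tz": 13,"ax": 0,"ay": 0,"az": 0,"hand": -0.5}])

```text
time_s: 6.15
ee_pos: [0.5318, -0.2052, 0.0026]
ee_rot: [0.85, 0.527, -0.0, -0.0]
contact_force: [0.4, -0.3, -0.0]
gripper_width: 0.0643
```

```bash
python3 look.py s5 side 150 180 120 140 5; python3 look.py w5 wrist 130 130 260 180 3
```

```text
[ 0.5321 -0.2053  0.0029] [ 0.85    0.5268 -0.0001 -0.0001] 6.2 [ 0.1059 -0.3785  0.2885] 0.06389521160652668
[ 0.5322 -0.2053  0.0031] [ 0.85    0.5268 -0.      0.    ] 6.25 [ 0.1493 -0.2843  0.2393] 0.06394684686550438
```

View pics/s5c.png

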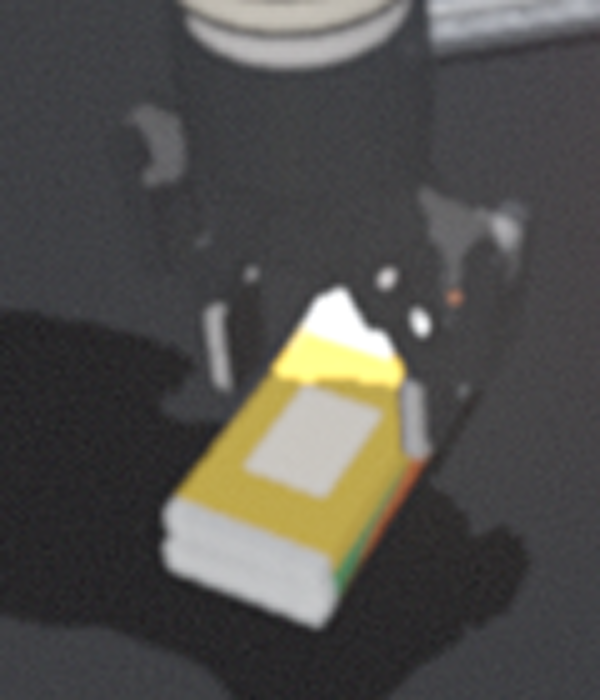

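View pics/w5c.png

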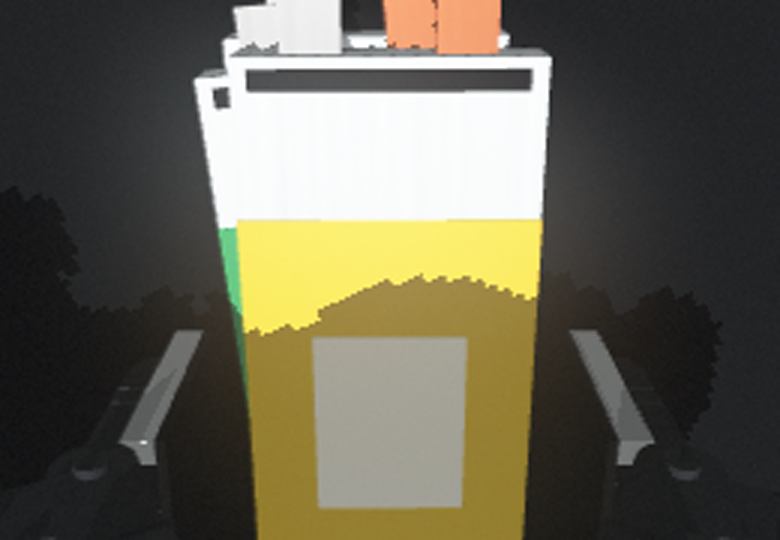

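```bash
python3 - <<'E'
from h import *
import json
from cell import monitor
s=monitor.read_state();Rt=R.from_quat(s["ee_rot"]);p=s["ee_pos"];w=.032
for z in (-.025,-.03,-.035,-.04,-.045): print("side",z,[((proj(CAL["side"],p+Rt.apply([x,y,z]))[0]-[150,180]+.5)*5).round().tolist() for y in(-w,w,w+.006) for x in (-.011,)])
c=json.load(open("w5.json"))
for z in (-.025,-.03,-.035,-.04,-.045): print("wrist",z,[((proj(c,p+Rt.apply([x,y,z]))[0]-[130,130]+.5)*3).round().tolist() for y in(-w,w,w+.006) for x in (-.011,.011,)])
im=cv2.imread("pics/s5.png");crop(im,185,240,60,45,12,"pics/s5d.png")
E
```

```text
side -0.025 [[240.0, 405.0], [406.0, 467.0], [422.0, 473.0]]
side -0.03 [[238.0, 395.0], [406.0, 457.0], [422.0, 463.0]]
side -0.035 [[237.0, 385.0], [405.0, 446.0], [422.0, 452.0]]
side -0.04 [[236.0, 374.0], [405.0, 436.0], [421.0, 442.0]]
side -0.045 [[234.0, 364.0], [404.0, 425.0], [421.0, 431.0]]
wrist -0.025 [[227.0, 407.0], [220.0, 309.0], [543.0, 407.0], [551.0, 309.0], [573.0, 407.0], [582.0, 309.0]]
wrist -0.03 [[222.0, 422.0], [215.0, 321.0], [548.0, 422.0], [556.0, 321.0], [579.0, 422.0], [588.0, 321.0]]
wrist -0.035 [[217.0, 437.0], [209.0, 334.0], [553.0, 437.0], [561.0, 334.0], [585.0, 437.0], [594.0, 334.0]]
wrist -0.04 [[212.0, 453.0], [203.0, 347.0], [558.0, 454.0], [567.0, 348.0], [591.0, 454.0], [601.0, 348.0]]
wrist -0.045 [[206.0, 471.0], [197.0, 362.0], [564.0, 471.0], [573.0, 362.0], [598.0, 471.0], [609.0, 362.0]]
```

View pics/s5d.png

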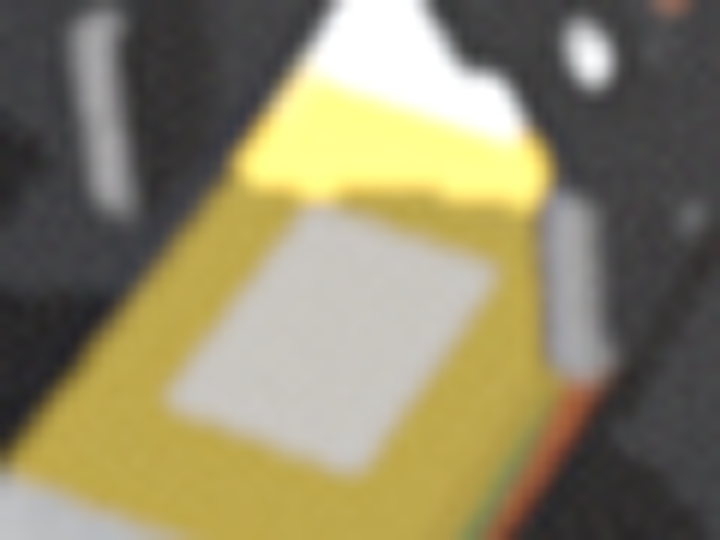

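Emit:
drive_tool(plan=[{"tx": 0,"ty": 1,"tz": 5,"ax": 0,"ay": 0,"az": 0,"hand": -0.5},{"tx": 0,"ty": 1,"tz": 11,"ax": 0,"ay": 0,"az": 0,"hand": -0.5},{"tx": 0,"ty": 1,"tz": 11,"ax": 0,"ay": 0,"az": 0,"hand": -0.5},{"tx": 0,"ty": 1,"tz": 11,"ax": 0,"ay": 0,"az": 0,"hand": -0.36}], squeeze=40)

```text
time_s: 6.65
ee_pos: [0.5328, -0.2055, -0.0082]
ee_rot: [0.85, 0.527, -0.0, -0.0]
contact_force: [0.4, 0.1, -0.8]
gripper_width: 0.0584
```

```bash
python3 look.py s6 side 185 230 60 60 10; python3 look.py w6 wrist 130 130 260 180 3
```

```text
[ 0.533  -0.2056 -0.008 ] [ 0.85    0.5269 -0.0001 -0.0001] 6.7 [ 0.0453 -0.0507 -0.436 ] 0.05826622627916438
[ 0.533  -0.2057 -0.0079] [ 0.85    0.5269 -0.      0.    ] 6.75 [-0.5467 -0.4323  0.1445] 0.05796325506384568
```

View pics/s6c.png

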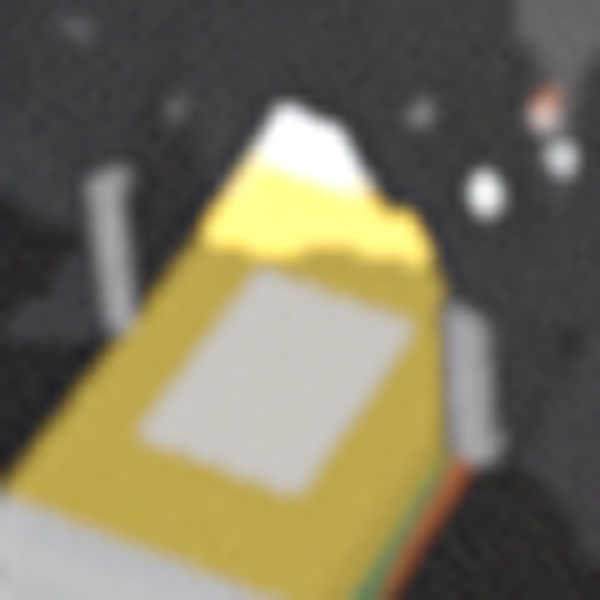

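View pics/w6c.png

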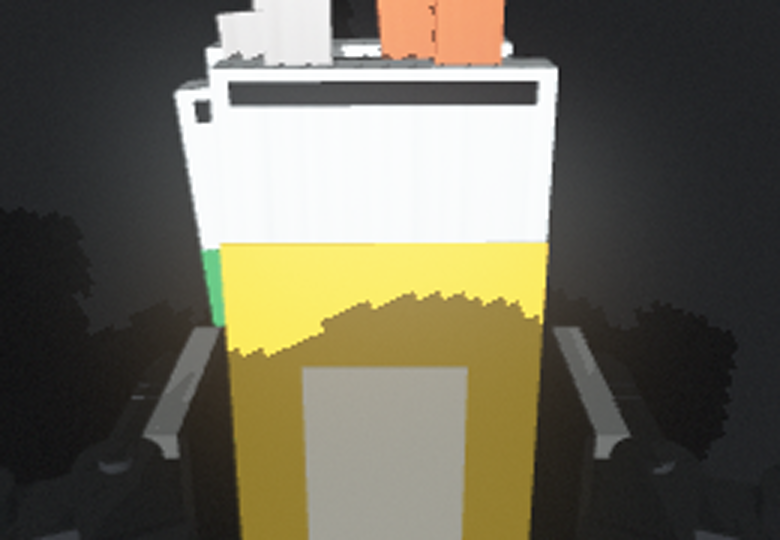

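Emit:
drive_tool(plan=[{"tx": 0,"ty": 0,"tz": 0,"ax": 0,"ay": 0,"az": 0,"hand": -0.2},{"tx": 0,"ty": 0,"tz": 0,"ax": 0,"ay": 0,"az": 0,"hand": -0.2}], squeeze=40)

```text
time_s: 6.95
ee_pos: [0.5333, -0.2058, -0.0076]
ee_rot: [0.85, 0.527, 0.0, 0.0]
contact_force: [-0.6, -0.9, 2.7]
gripper_width: 0.0548
```

Emit:
drive_tool(plan=[{"tx": 0,"ty": 0,"tz": 0,"ax": 0,"ay": 0,"az": 0,"hand": 0},{"tx": 0,"ty": 0,"tz": 0,"ax": 0,"ay": 0,"az": 0,"hand": 0}], squeeze=40)

```text
time_s: 7.15
ee_pos: [0.5333, -0.2058, -0.0076]
ee_rot: [0.85, 0.527, 0.0, 0.0]
contact_force: [0.0, 0.4, 3.6]
gripper_width: 0.0544
```

```bash
python3 look.py s7 side 185 230 60 60 10; python3 look.py w7 wrist 130 130 260 180 3
```

```text
[ 0.5332 -0.2058 -0.0076] [0.85   0.5268 0.0001 0.0002] 7.2 [-1.5129  1.1981  4.8519] 0.05441086267638173
[ 0.5332 -0.2058 -0.0076] [0.85   0.5268 0.0002 0.0002] 7.25 [-0.0863 -0.896   5.4663] 0.05456526457512223
```

View pics/s7c.png

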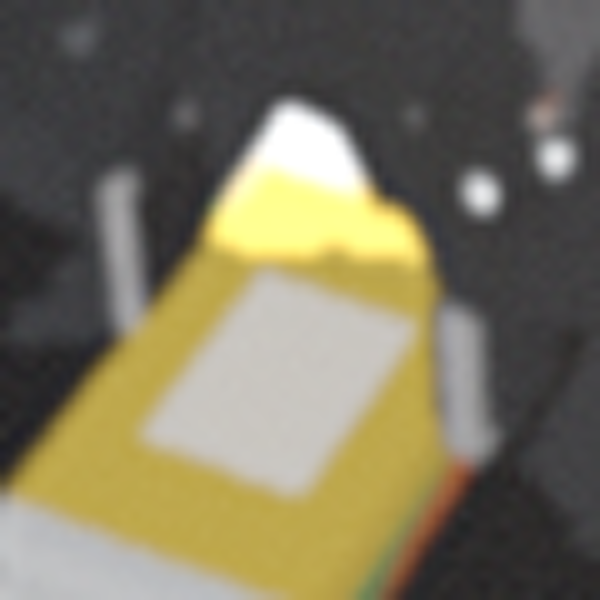

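View pics/w7c.png

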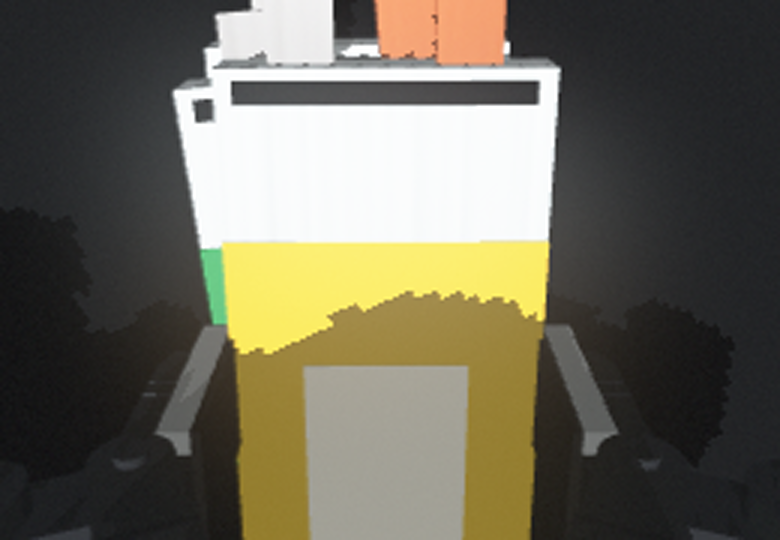

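Emit:
drive_tool(plan=[{"tx": 0,"ty": 0,"tz": -5,"ax": 0,"ay": 0,"az": 0,"hand": 0},{"tx": 0,"ty": 0,"tz": -15,"ax": 0,"ay": 0,"az": 0,"hand": 0},{"tx": 0,"ty": 0,"tz": -30,"ax": 0,"ay": 0,"az": 0,"hand": 0},{"tx": 0,"ty": 0,"tz": -30,"ax": 0,"ay": 0,"az": 0,"hand": 0}], squeeze=40)

```text
time_s: 7.65
ee_pos: [0.5345, -0.2063, 0.0243]
ee_rot: [0.85, 0.527, 0.001, 0.002]
contact_force: [0.0, -0.3, -2.1]
gripper_width: 0.0549
```

```bash
python3 look.py s8 side 150 200 120 110 5; python3 look.py c8 scene 90 170 130 130 5
```

```text
[ 0.5341 -0.206   0.0235] [0.8499 0.527  0.0008 0.0012] 7.7 [-0.4705 -0.9982 -1.1567] 0.05478095443300416
[ 0.5336 -0.2057  0.0229] [0.8499 0.527  0.0005 0.0006] 7.75 [ 0.4918 -0.5271 -1.8031] 0.05502231155611316
```

View pics/s8c.png

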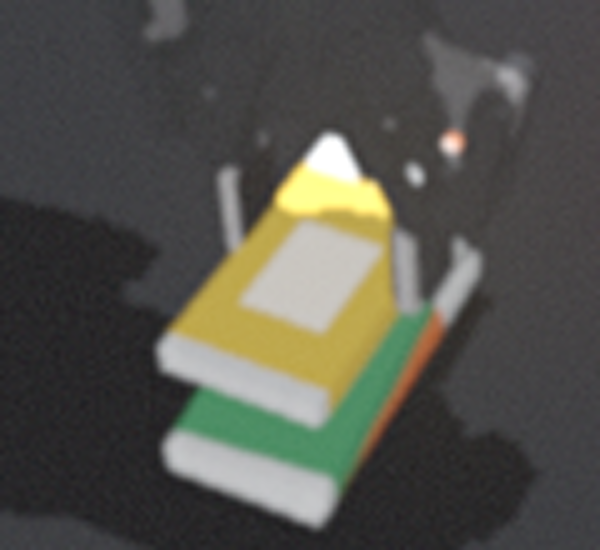

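View pics/c8c.png

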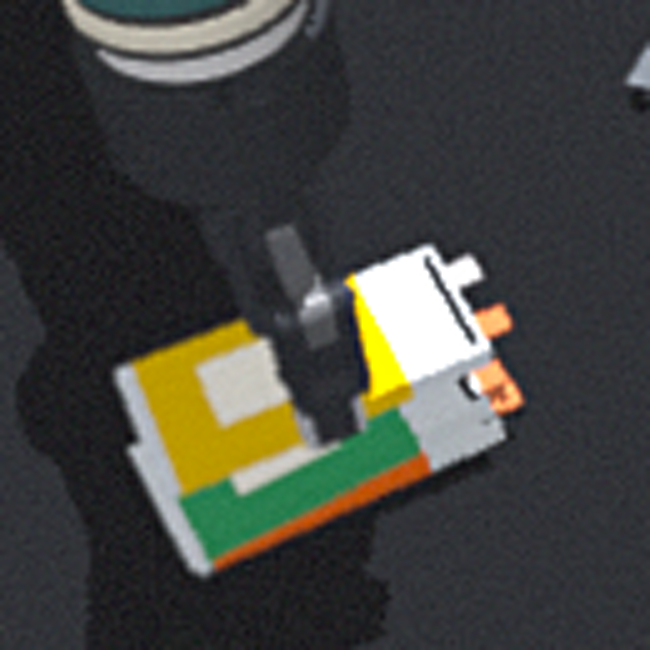

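```bash
cat >> h.py <<'E'
TRAY=np.array([.5494,.1600,0.]); TY=np.radians(103.5)
uu=np.array([np.cos(TY),np.sin(TY),0]); vv=np.array([-uu[1],uu[0],0]); zz=np.array([0,0,1.])
CEN=np.array([.0004,0,-.0276])  # cell underside centre in tool
def target(foot_x,s_off,n_off,cen=None,lean=20.,y=0.):
    cen=CEN if cen is None else cen
    L=np.radians(lean); s=uu*np.cos(L)+zz*np.sin(L); n=-uu*np.sin(L)+zz*np.cos(L)
    Pc=TRAY+uu*foot_x+vv*y+zz*.004+s*(.06+s_off)+n*n_off
    Rt=toolrot(13.5,lean)
    return Pc-Rt.apply(cen),Rt
def cellpose(p,Rt,cen=None):
    cen=CEN if cen is None else cen
    c=p+Rt.apply(cen); f=p+Rt.apply(cen+[-.06,0,0]); h=p+Rt.apply(cen+[.06,0,0])
    T=lambda P:np.r_[(P-TRAY)@uu,(P-TRAY)@vv,P[2]]*1000
    x=Rt.as_matrix()[:,0]; y=Rt.as_matrix()[:,1]
    return "foot",T(f).round(1),"head",T(h).round(1),"lean",np.degrees(np.arcsin(x[2])).round(2),"roll",np.degrees(np.arcsin(y[2])).round(2),"yawerr",(np.degrees(np.arctan2(x[1],x[0])-TY)).round(2)
E
cat > st.py <<'E'
from h import *
import sys
np.set_printoptions(precision=4,suppress=True)
from cell import monitor
s=monitor.read_state();p=np.array(s["ee_pos"]);Rt=R.from_quat(s["ee_rot"])
print("t",s["time_s"],"p",p,"F",np.round(s["contact_force"],1),"w",s["gripper_width"],"tau",np.round(s["torque"],2))
F=np.array(s["contact_force"]);print("F uphill",round(F@uu,2),"v",round(F@vv,2)); print("Ftool",Rt.inv().apply(F).round(1))
print(*cellpose(p,Rt))
if len(sys.argv)>3:
    P,T=target(*map(float,sys.argv[1:4])); d,r=delta(p,Rt,P,T); print("target",P,"delta mm",d.round(1),"rot",r.round(3))
E
python3 st.py -.040 .010 .060
```

```text
t 7.75 p [ 0.5336 -0.2057  0.0229] F [ 0.5 -0.5 -1.8] w 0.05502231155611316 tau [-0.03 -0.03  0.01]
F uphill -0.63 v -0.36
Ftool [-0.3  0.7  1.8]
foot [-397.6  139.    50.5] head [-305.5   62.    50.5] lean 0.01 roll 0.09 yawerr -39.9
target [0.5461 0.1739 0.0583] delta mm [ 345.6 -157.5  -35.5] rot [ 0.123  0.335 -0.689]
```

Emit:
drive_tool(plan=[{"tx": 0,"ty": 0,"tz": -40,"ax": 0,"ay": 0,"az": 0,"hand": 0},{"tx": 0,"ty": 0,"tz": -80,"ax": 0,"ay": 0,"az": 0,"hand": 0},{"tx": 346,"ty": -157,"tz": -60,"ax": 0.123,"ay": 0.335,"az": -0.689,"hand": 0},{"tx": 346,"ty": -157,"tz": -60,"ax": 0.123,"ay": 0.335,"az": -0.689,"hand": 0},{"tx": 346,"ty": -157,"tz": -60,"ax": 0.123,"ay": 0.335,"az": -0.689,"hand": 0},{"tx": 346,"ty": -157,"tz": -60,"ax": 0.123,"ay": 0.335,"az": -0.689,"hand": 0},{"tx": 346,"ty": -157,"tz": -60,"ax": 0.123,"ay": 0.335,"az": -0.689,"hand": 0},{"tx": 346,"ty": -157,"tz": -60,"ax": 0.123,"ay": 0.335,"az": -0.689,"hand": 0},{"tx": 346,"ty": -157,"tz": -60,"ax": 0.123,"ay": 0.335,"az": -0.689,"hand": 0},{"tx": 346,"ty": -157,"tz": -60,"ax": 0.123,"ay": 0.335,"az": -0.689,"hand": 0},{"tx": 346,"ty": -157,"tz": -60,"ax": 0.123,"ay": 0.335,"az": -0.689,"hand": 0},{"tx": 346,"ty": -157,"tz": -60,"ax": 0.123,"ay": 0.335,"az": -0.689,"hand": 0},{"tx": 346,"ty": -157,"tz": -60,"ax": 0.123,"ay": 0.335,"az": -0.689,"hand": 0},{"tx": 346,"ty": -157,"tz": -60,"ax": 0.123,"ay": 0.335,"az": -0.689,"hand": 0}])

```text
time_s: 9.15
ee_pos: [0.5467, 0.1718, 0.0819]
ee_rot: [0.611, 0.772, 0.107, -0.136]
contact_force: [0.4, -0.1, -0.9]
gripper_width: 0.0546
```

```bash
python3 look.py w9 wrist 130 60 260 300 2; python3 look.py s9 side 160 90 140 120 5;python3 st.py -.040 .010 .020
```

```text
[0.5467 0.172  0.082 ] [ 0.611   0.7724  0.107  -0.1365] 9.2 [-0.5769  0.0189 -0.3949] 0.054623920252948925
[0.5467 0.1723 0.082 ] [ 0.6109  0.7725  0.1071 -0.1366] 9.25 [ 0.3711 -0.2404 -0.9843] 0.054718964960605826
t 9.25 p [0.5467 0.1723 0.082 ] F [ 0.4 -0.2 -1. ] w 0.054718964960605826 tau [-0.47 -0.1  -0.05]
F uphill -0.32 v -0.3
Ftool [-0.6  0.3  0.8]
foot [-52.8  -0.1  87.6] head [ 60.   -0.4 128.6] lean 19.99 roll -0.08 yawerr -0.19
target [0.5429 0.1872 0.0207] delta mm [-6.5 -0.2 62.9] rot [-0.     0.    -0.003]
```

View pics/w9c.png

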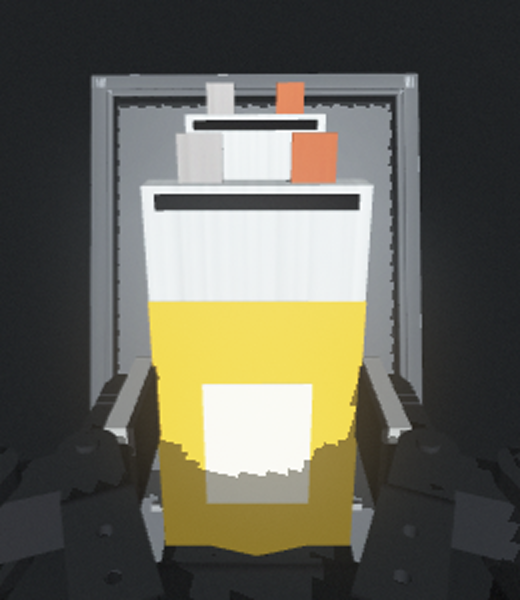

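View pics/s9c.png

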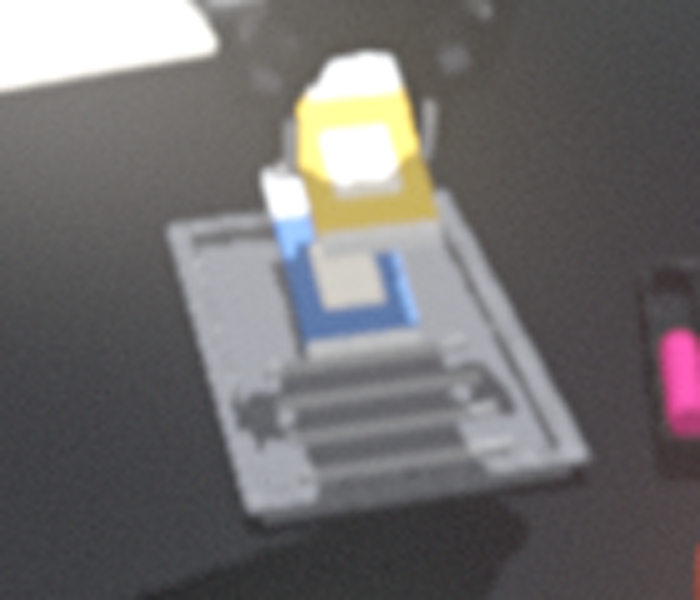

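```bash
python3 - <<'E'
from h import *
import json
w=dict(json.load(open("w9.json")),eye=tc,att=TC.as_quat())
for pitch in (-3,0,3):
  r=R.from_rotvec([0,np.radians(pitch),0]); o=np.array([0,0,-.0326])
  P=[o+r.apply([.06,y,-.005]) for y in(-.028,.028)]+[o+r.apply([.072,-.009,0])]
  print(pitch,((proj(w,P)-[130,60]+.5)*2).round().tolist())
E
python3 st.py -.040 .010 .008
```

```text
-3 [[142.0, 180.0], [369.0, 180.0], [219.0, 130.0]]
0 [[139.0, 183.0], [371.0, 183.0], [218.0, 130.0]]
3 [[137.0, 187.0], [374.0, 187.0], [217.0, 132.0]]
t 9.25 p [0.5467 0.1723 0.082 ] F [ 0.4 -0.2 -1. ] w 0.054718964960605826 tau [-0.47 -0.1  -0.05]
F uphill -0.32 v -0.3
Ftool [-0.6  0.3  0.8]
foot [-52.8  -0.1  87.6] head [ 60.   -0.4 128.6] lean 19.99 roll -0.08 yawerr -0.19
target [0.5419 0.1912 0.0094] delta mm [-6.5 -0.2 74.9] rot [-0.     0.    -0.003]
```

Emit:
drive_tool(plan=[{"tx": -6,"ty": 0,"tz": 30,"ax": 0,"ay": 0,"az": 0,"hand": 0},{"tx": -6,"ty": 0,"tz": 55,"ax": 0,"ay": 0,"az": 0,"hand": 0},{"tx": -6,"ty": 0,"tz": 70,"ax": 0,"ay": 0,"az": 0,"hand": 0},{"tx": -6,"ty": 0,"tz": 74,"ax": 0,"ay": 0,"az": 0,"hand": 0},{"tx": -6,"ty": 0,"tz": 74,"ax": 0,"ay": 0,"az": 0,"hand": 0},{"tx": -6,"ty": 0,"tz": 74,"ax": 0,"ay": 0,"az": 0,"hand": 0}])

```text
time_s: 9.85
ee_pos: [0.5426, 0.1929, 0.0112]
ee_rot: [0.61, 0.773, 0.108, -0.136]
contact_force: [0.4, -0.1, -0.6]
gripper_width: 0.0547
```

```bash
python3 st.py -.040 .010 .000; python3 look.py s10 side 180 90 110 110 5; python3 look.py c10 scene 200 90 130 120 5
```

```text
t 9.85 p [0.5426 0.1929 0.0112] F [ 0.4 -0.1 -0.6] w 0.054736350601908026 tau [-0.45 -0.09 -0.01]
F uphill -0.24 v -0.36
Ftool [-0.4  0.4  0.5]
foot [-31.9  -1.   16.8] head [80.9 -1.1 57.8] lean 20.01 roll 0.01 yawerr -0.04
target [0.5413 0.1939 0.0019] delta mm [-2.  -1.1  9.2] rot [ 0.    -0.    -0.001]
[0.5427 0.1929 0.0114] [ 0.6099  0.7732  0.1078 -0.1362] 9.9 [-0.3696 -0.9829 -1.2685] 0.05477095952925312
[0.5427 0.1929 0.0115] [ 0.6099  0.7732  0.1079 -0.1362] 9.95 [ 0.3475 -0.2557 -0.6212] 0.05471578441992319
```

View pics/s10c.png

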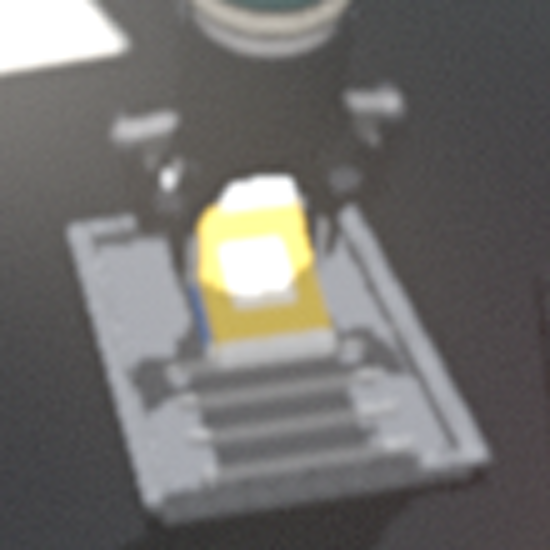

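View pics/c10c.png

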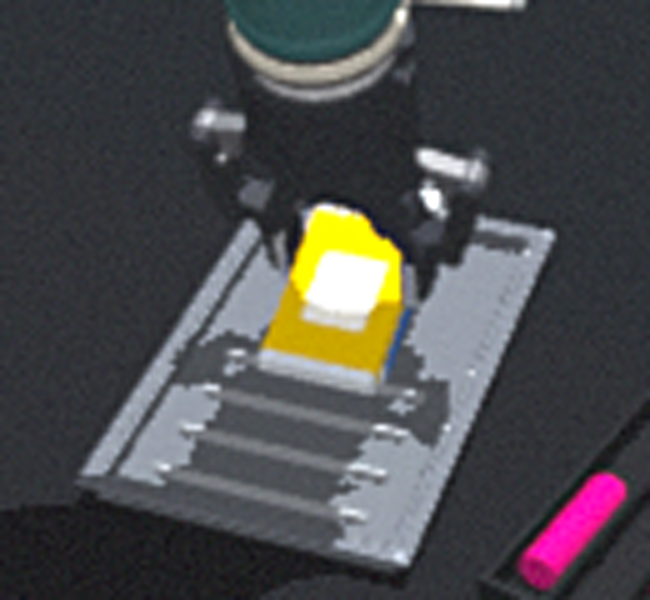

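Emit:
drive_tool(plan=[{"tx": -4,"ty": -1,"tz": 4,"ax": 0,"ay": 0,"az": 0,"hand": 0},{"tx": -7,"ty": -1,"tz": 7,"ax": 0,"ay": 0,"az": 0,"hand": 0},{"tx": -7,"ty": -1,"tz": 7,"ax": 0,"ay": 0,"az": 0,"hand": 0},{"tx": -7,"ty": -1,"tz": 7,"ax": 0,"ay": 0,"az": 0,"hand": 0}])

```text
time_s: 10.35
ee_pos: [0.5416, 0.1887, 0.0014]
ee_rot: [0.61, 0.773, 0.107, -0.137]
contact_force: [0.7, -0.0, -0.8]
gripper_width: 0.0548
```

```bash
python3 st.py -.040 .000 .000
```

```text
t 10.35 p [0.5416 0.1887 0.0014] F [ 0.7 -0.  -0.8] w 0.05482608171335932 tau [-0.4  -0.1  -0.01]
F uphill -0.2 v -0.71
Ftool [-0.5  0.7  0.7]
foot [-35.7   0.9   6.9] head [77.   0.8 48. ] lean 20.04 roll -0.1 yawerr -0.07
target [ 0.5435  0.1847 -0.0016] delta mm [-5.   0.9  1.3] rot [-0.001 -0.001 -0.001]
```

Emit:
drive_tool(plan=[{"tx": -2,"ty": 0.5,"tz": 0.5,"ax": 0,"ay": 0,"az": 0,"hand": 0},{"tx": -3,"ty": 0.5,"tz": 1,"ax": 0,"ay": 0,"az": 0,"hand": 0},{"tx": -3,"ty": 0.5,"tz": 1,"ax": 0,"ay": 0,"az": 0,"hand": 0}])

```text
time_s: 10.65
ee_pos: [0.5428, 0.1864, -0.0005]
ee_rot: [0.61, 0.773, 0.107, -0.137]
contact_force: [0.3, -0.7, -1.3]
gripper_width: 0.055
```

```bash
python3 st.py -.040 .000 .000
```

```text
t 10.65 p [ 0.5428  0.1864 -0.0005] F [ 0.3 -0.7 -1.3] w 0.05500368419676864 tau [-0.47 -0.08  0.  ]
F uphill -0.8 v -0.11
Ftool [-1.2  0.1  1. ]
foot [-38.2   0.2   5. ] head [74.5  0.1 46.1] lean 20.03 roll -0.08 yawerr -0.05
target [ 0.5435  0.1847 -0.0016] delta mm [-2.   0.2  0.4] rot [-0.001 -0.001 -0.001]
```

Continue in small steps along the slope.

Emit:
drive_tool(plan=[{"tx": -1,"ty": 0,"tz": 0.5,"ax": 0,"ay": 0,"az": 0,"hand": 0},{"tx": -2,"ty": 0,"tz": 0.5,"ax": 0,"ay": 0,"az": 0,"hand": 0},{"tx": -2,"ty": 0,"tz": 0.5,"ax": 0,"ay": 0,"az": 0,"hand": 0}])

```text
time_s: 10.95
ee_pos: [0.5432, 0.1851, -0.0014]
ee_rot: [0.61, 0.773, 0.107, -0.137]
contact_force: [-0.5, -0.4, 0.2]
gripper_width: 0.0549
```

```bash
python3 st.py -.040 .000 .000
```

```text
t 10.95 p [ 0.5432  0.1851 -0.0014] F [-0.5 -0.4  0.2] w 0.05489314296366474 tau [-0.32 -0.11  0.03]
F uphill -0.26 v 0.62
Ftool [-0.2 -0.6 -0.3]
foot [-39.6   0.2   4. ] head [73.1  0.1 45.2] lean 20.05 roll -0.06 yawerr -0.03
target [ 0.5435  0.1847 -0.0016] delta mm [-0.4  0.2 -0. ] rot [-0.001 -0.001 -0.   ]
```

Emit:
drive_tool(plan=[{"tx": -1,"ty": 0,"tz": 0,"ax": 0,"ay": 0,"az": 0,"hand": 0},{"tx": -1,"ty": 0,"tz": 0,"ax": 0,"ay": 0,"az": 0,"hand": 0}])

```text
time_s: 11.15
ee_pos: [0.5434, 0.1846, -0.0015]
ee_rot: [0.61, 0.773, 0.108, -0.137]
contact_force: [-1.0, 1.2, 2.5]
gripper_width: 0.0547
```

```bash
python3 st.py -.040 .000 .000
```

```text
t 11.15 p [ 0.5434  0.1846 -0.0015] F [-1.   1.2  2.5] w 0.05467426572119872 tau [-0.06  0.01  0.04]
F uphill 1.35 v 0.7
Ftool [ 2.1 -0.7 -1.9]
foot [-40.1   0.1   3.9] head [72.6  0.1 45.1] lean 20.09 roll -0.06 yawerr -0.01
target [ 0.5435  0.1847 -0.0016] delta mm [0.1 0.1 0. ] rot [-0.001 -0.002 -0.   ]
```

Emit:
drive_tool(plan=[{"tx": -1.4,"ty": 0,"tz": -0.5,"ax": 0,"ay": 0,"az": 0,"hand": 0},{"tx": -1.4,"ty": 0,"tz": -0.5,"ax": 0,"ay": 0,"az": 0,"hand": 0}])

```text
time_s: 11.35
ee_pos: [0.5434, 0.1843, -0.0015]
ee_rot: [0.609, 0.773, 0.108, -0.138]
contact_force: [-0.2, 4.4, 1.6]
gripper_width: 0.0547
```

```bash
python3 st.py -.040 .000 .000
```

```text
t 11.35 p [ 0.5434  0.1843 -0.0015] F [-0.2  4.4  1.6] w 0.0547001169422816 tau [ 0.6  -0.04  0.  ]
F uphill 4.35 v -0.83
Ftool [ 4.6  0.8 -0. ]
foot [-40.5   0.1   3.9] head [72.2  0.2 45.2] lean 20.16 roll -0.08 yawerr 0.04
target [ 0.5435  0.1847 -0.0016] delta mm [0.4 0.2 0.2] rot [-0.002 -0.003  0.001]
```

Emit:
drive_tool(plan=[{"tx": -1,"ty": 0,"tz": -0.3,"ax": 0,"ay": 0,"az": 0,"hand": 0},{"tx": -1,"ty": 0,"tz": -0.3,"ax": 0,"ay": 0,"az": 0,"hand": 0}])

```text
time_s: 11.55
ee_pos: [0.5433, 0.1842, -0.0014]
ee_rot: [0.609, 0.774, 0.108, -0.139]
contact_force: [-0.3, 6.2, 2.3]
gripper_width: 0.0546
```

```bash
python3 st.py -.040 .000 .000
```

```text
t 11.55 p [ 0.5433  0.1842 -0.0014] F [-0.3  6.2  2.3] w 0.054600215251412766 tau [ 0.92  0.02 -0.06]
F uphill 6.07 v -1.14
Ftool [ 6.5  1.1 -0. ]
foot [-40.5   0.2   3.9] head [72.1  0.3 45.4] lean 20.23 roll -0.1 yawerr 0.08
target [ 0.5435  0.1847 -0.0016] delta mm [0.4 0.3 0.3] rot [-0.002 -0.004  0.001]
```

Emit:
drive_tool(plan=[{"tx": 1.8,"ty": 0,"tz": 0.8,"ax": 0,"ay": 0,"az": 0,"hand": 0},{"tx": 1.8,"ty": 0,"tz": 0.8,"ax": 0,"ay": 0,"az": 0,"hand": 0}])

```text
time_s: 11.75
ee_pos: [0.5434, 0.1843, -0.0016]
ee_rot: [0.609, 0.773, 0.108, -0.137]
contact_force: [0.2, 4.2, 3.7]
gripper_width: 0.0546
```

```bash
python3 st.py -.040 .000 .000
```

```text
t 11.75 p [ 0.5434  0.1843 -0.0016] F [0.2 4.2 3.7] w 0.05463730674021309 tau [0.59 0.05 0.04]
F uphill 4.05 v -1.19
Ftool [ 5.1  1.2 -2.1]
foot [-40.4   0.1   3.8] head [72.3  0.2 45. ] lean 20.09 roll -0.06 yawerr 0.03
target [ 0.5435  0.1847 -0.0016] delta mm [0.4 0.2 0.1] rot [-0.001 -0.002  0.   ]
```

Emit:
drive_tool(plan=[{"tx": 0,"ty": 0,"tz": 0,"ax": 0,"ay": 0,"az": 0,"hand": -0.35},{"tx": 0,"ty": 0,"tz": 0,"ax": 0,"ay": 0,"az": 0,"hand": -0.6},{"tx": 0,"ty": 0,"tz": 0,"ax": 0,"ay": 0,"az": 0,"hand": -0.6}])

```text
time_s: 12.05
ee_pos: [0.5437, 0.182, -0.0026]
ee_rot: [0.611, 0.773, 0.107, -0.136]
contact_force: [-0.5, -0.4, -0.4]
gripper_width: 0.0681
```

```bash
python3 st.py; python3 look.py w11 wrist 130 40 260 260 2;python3 look.py s11 side 180 90 110 110 5
```

```text
t 12.05 p [ 0.5437  0.182  -0.0026] F [-0.5 -0.4 -0.4] w 0.068144536637154 tau [-0.32 -0.07  0.05]
F uphill -0.26 v 0.59
Ftool [-0.4 -0.6  0.3]
foot [-42.7   0.5   3. ] head [70.1  0.3 43.9] lean 19.94 roll -0.09 yawerr -0.13
[ 0.5436  0.1823 -0.0026] [ 0.6104  0.7729  0.1068 -0.1365] 12.1 [-0.4598  0.0834 -0.0195] 0.06794792205430314
[ 0.5435  0.1825 -0.0025] [ 0.6103  0.773   0.1068 -0.1367] 12.15 [0.3484 0.3662 0.129 ] 0.06835022559370126
```

View pics/w11c.png

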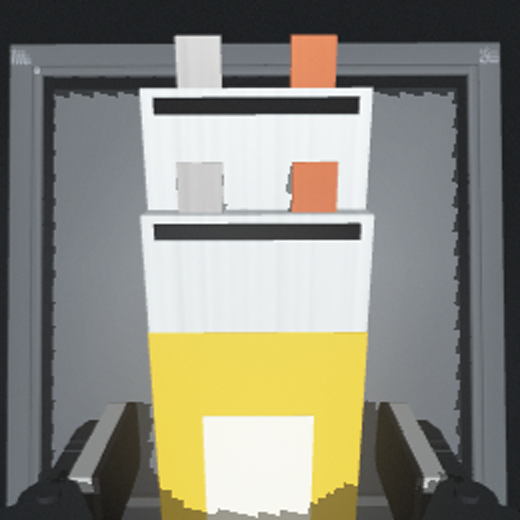

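View pics/s11c.png

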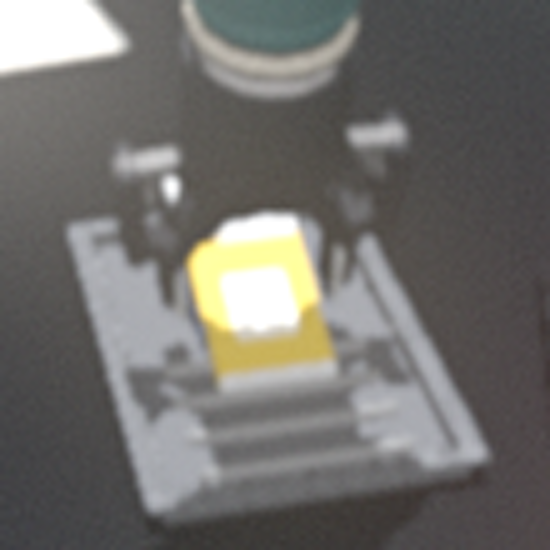

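```bash
python3 - <<'E'
from h import *
np.set_printoptions(precision=4,suppress=True)
from cell import monitor
s=monitor.read_state()
print(s["ee_pos"],delta(s["ee_pos"],s["ee_rot"],[.534,-.2055,.09],toolrot(-26.1)))
E
```

```text
[ 0.5435  0.1825 -0.0025] (array([-321.0863,  -99.5566, -214.9786]), array([-0.1218, -0.3341,  0.6825]))
```

Emit:
drive_tool(plan=[{"tx": 0,"ty": 0,"tz": -40,"ax": 0,"ay": 0,"az": 0,"hand": -0.6},{"tx": 0,"ty": 0,"tz": -90,"ax": 0,"ay": 0,"az": 0,"hand": -0.6},{"tx": -321,"ty": -100,"tz": -215,"ax": -0.122,"ay": -0.334,"az": 0.683,"hand": -0.5},{"tx": -321,"ty": -100,"tz": -215,"ax": -0.122,"ay": -0.334,"az": 0.683,"hand": -0.5},{"tx": -321,"ty": -100,"tz": -215,"ax": -0.122,"ay": -0.334,"az": 0.683,"hand": -0.5},{"tx": -321,"ty": -100,"tz": -215,"ax": -0.122,"ay": -0.334,"az": 0.683,"hand": -0.5},{"tx": -321,"ty": -100,"tz": -215,"ax": -0.122,"ay": -0.334,"az": 0.683,"hand": -0.5},{"tx": -321,"ty": -100,"tz": -215,"ax": -0.122,"ay": -0.334,"az": 0.683,"hand": -0.5},{"tx": -321,"ty": -100,"tz": -215,"ax": -0.122,"ay": -0.334,"az": 0.683,"hand": -0.5},{"tx": -321,"ty": -100,"tz": -215,"ax": -0.122,"ay": -0.334,"az": 0.683,"hand": -0.5},{"tx": -321,"ty": -100,"tz": -215,"ax": -0.122,"ay": -0.334,"az": 0.683,"hand": -0.5},{"tx": -321,"ty": -100,"tz": -215,"ax": -0.122,"ay": -0.334,"az": 0.683,"hand": -0.5}])

```text
time_s: 13.35
ee_pos: [0.5337, -0.2033, 0.0897]
ee_rot: [0.848, 0.53, 0.0, -0.001]
contact_force: [0.5, 0.9, 0.3]
gripper_width: 0.0641
```

```bash
python3 look.py w12 wrist 150 90 220 200 3; python3 look.py s12 side 180 110 110 90 6
```

```text
[ 0.5339 -0.2024  0.0896] [ 0.8478  0.5304  0.0005 -0.0015] 13.4 [-0.1861  0.5839  0.0997] 0.06414828309849194
[ 0.534  -0.2021  0.0896] [ 0.8476  0.5307  0.0006 -0.0015] 13.45 [ 0.9085  0.5414 -0.2838] 0.06449028514676505
```

View pics/w12c.png

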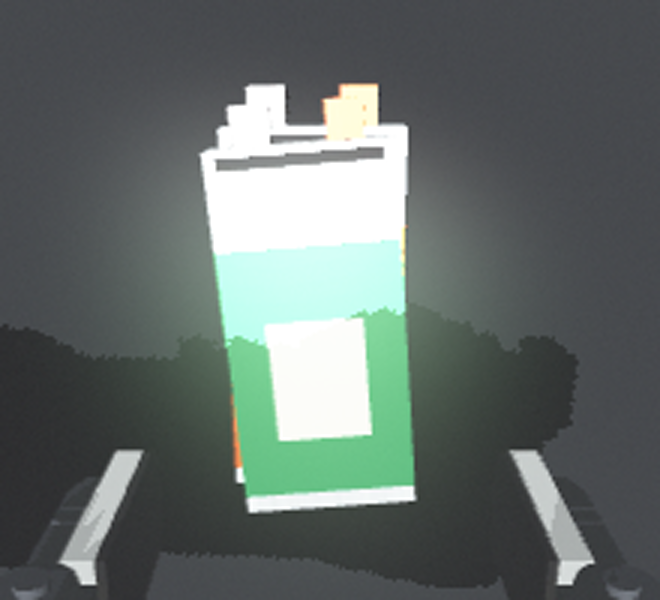

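View pics/s12c.png

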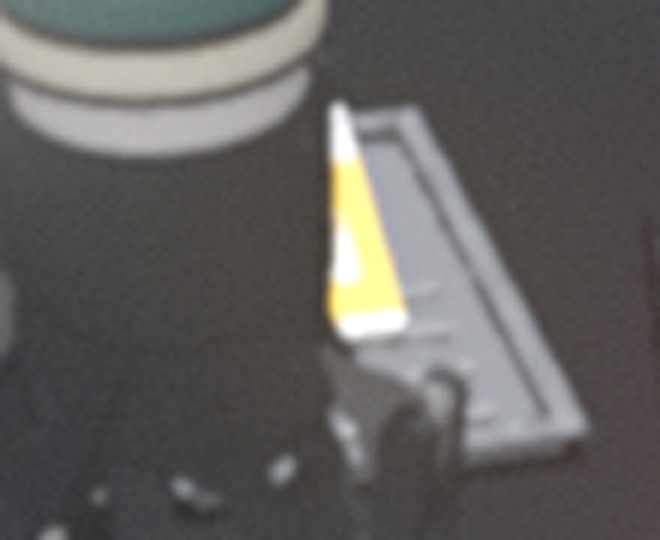

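```bash
cat > fit.py <<'E'
from h import *
import json,sys
np.set_printoptions(precision=4,suppress=True)
from cell import monitor
def go(name,sc,x0,y0,C,z):
    s=monitor.read_state();Rt=R.from_quat(s["ee_rot"]);p=np.array(s["ee_pos"])
    c=json.load(open(name+".json"))
    q=ray(c,(np.array(C,float)+.5)/sc-.5+[x0,y0],z)
    print("ctr",q.mean(0),np.linalg.norm(q[1]-q[0]),np.linalg.norm(q[2]-q[3]),np.linalg.norm(q[3]-q[0]),np.linalg.norm(q[2]-q[1]))
    d=q[1]+q[2]-q[0]-q[3];yaw=np.degrees(np.arctan2(d[1],d[0]));print("yaw",yaw)
    t=q.mean(0).copy();
    for zt in (.042,.013,z-.038,z-.0376): 
        t[2]=zt; dd,r=delta(p,Rt,t,toolrot(yaw-90)); print("to z",zt,dd.round(1),r.round(4))
E
python3 -c "
from fit import *
go('w12',3,150,90,[(249,512),(203,153),(396,141),(415,500)],.02)"
```

```text
ctr [ 0.5288 -0.2073  0.02  ] 0.11955964041428536 0.11831941094697392 0.05579186387823948 0.05584161200933338
yaw 68.6769678857061
to z 0.042 [-7.  -2.4 47.6] [-0.0018 -0.0026 -0.0798]
to z 0.013 [-7.1 -2.3 76.6] [-0.0018 -0.0026 -0.0798]
to z -0.018 [ -7.1  -2.2 107.6] [-0.0018 -0.0026 -0.0798]
to z -0.0176 [ -7.1  -2.2 107.2] [-0.0018 -0.0026 -0.0798]
```

Emit:
drive_tool(plan=[{"tx": -7,"ty": -2,"tz": 40,"ax": 0,"ay": 0,"az": -0.08,"hand": -0.5},{"tx": -7,"ty": -2,"tz": 75,"ax": 0,"ay": 0,"az": -0.08,"hand": -0.5},{"tx": -7,"ty": -2,"tz": 88,"ax": 0,"ay": 0,"az": -0.08,"hand": -0.5},{"tx": -7,"ty": -2,"tz": 88,"ax": 0,"ay": 0,"az": -0.08,"hand": -0.5},{"tx": -7,"ty": -2,"tz": 88,"ax": 0,"ay": 0,"az": -0.08,"hand": -0.5}])

```text
time_s: 13.95
ee_pos: [0.5298, -0.2094, 0.0026]
ee_rot: [0.826, 0.563, 0.001, -0.0]
contact_force: [1.4, -0.8, -0.2]
gripper_width: 0.0636
```

```bash
python3 look.py w13 wrist 130 110 260 200 3; python3 - <<'E'
from h import *
from cell import monitor
s=monitor.read_state();print(delta(np.array(s["ee_pos"]),s["ee_rot"],[.5288,-.2073,-.0178],toolrot(68.7-90)))
E
```

```text
[ 0.5302 -0.2099  0.0031] [0.8263 0.5633 0.001  0.0004] 14.0 [-0.1137 -0.3872 -0.0432] 0.06419884382891129
(array([ 1.84143987, -2.2841481 , 20.92545837]), array([ 0.00181602, -0.00126007, -0.00235936]))
```

View pics/w13c.png

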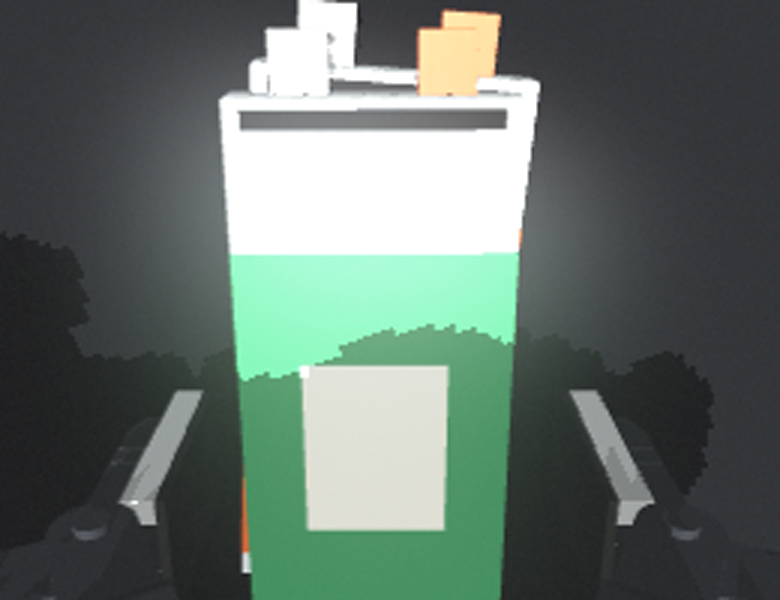

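Emit:
drive_tool(plan=[{"tx": 2,"ty": -2,"tz": 8,"ax": 0,"ay": 0,"az": 0,"hand": -0.5},{"tx": 2,"ty": -2,"tz": 15,"ax": 0,"ay": 0,"az": 0,"hand": -0.5},{"tx": 2,"ty": -2,"tz": 20,"ax": 0,"ay": 0,"az": 0,"hand": -0.5},{"tx": 2,"ty": -2,"tz": 20,"ax": 0,"ay": 0,"az": 0,"hand": -0.5},{"tx": 2,"ty": -2,"tz": 20,"ax": 0,"ay": 0,"az": 0,"hand": -0.5}])

```text
time_s: 14.5
ee_pos: [0.5278, -0.2074, -0.0181]
ee_rot: [0.827, 0.563, 0.0, -0.001]
contact_force: [-0.3, 0.6, -0.7]
gripper_width: 0.0642
```

```bash
python3 - <<'E'
from h import *
from cell import monitor
s=monitor.read_state();print(delta(np.array(s["ee_pos"]),s["ee_rot"],[.5288,-.2073,-.0178],toolrot(68.7-90)))
E
```

```text
(array([ 0.49799119,  0.90854639, -0.33337861]), array([-0.00052049, -0.00115039, -0.00343036]))
```

Emit:
drive_tool(plan=[{"tx": 0,"ty": 0.5,"tz": 0,"ax": 0,"ay": 0,"az": 0,"hand": -0.4},{"tx": 0,"ty": 0.5,"tz": 0,"ax": 0,"ay": 0,"az": 0,"hand": -0.2},{"tx": 0,"ty": 0.5,"tz": 0,"ax": 0,"ay": 0,"az": 0,"hand": 0},{"tx": 0,"ty": 0.5,"tz": 0,"ax": 0,"ay": 0,"az": 0,"hand": 0}], squeeze=40)

```text
time_s: 14.9
ee_pos: [0.5287, -0.2078, -0.0176]
ee_rot: [0.827, 0.563, 0.001, -0.0]
contact_force: [-0.5, 0.6, 5.2]
gripper_width: 0.0548
```

```bash
python3 st.py; python3 -c "
from h import *
from cell import monitor
s=monitor.read_state();print(delta(np.array(s['ee_pos']),s['ee_rot'],[.5288,-.2073,.01],toolrot(68.7-90)))"; python3 look.py s14 side 150 200 120 110 5
```

```text
t 14.9 p [ 0.5287 -0.2078 -0.0176] F [-0.5  0.6  5.2] w 0.0547781348762419 tau [ 0.01  0.09 -0.02]
F uphill 0.7 v 0.35
Ftool [ 0.4 -0.7 -5.2]
foot [-401.7  140.2   10. ] head [-303.4   71.4   10.1] lean 0.06 roll 0.04 yawerr -34.99
(array([  0.55551558,  -0.09947035, -27.58165558]), array([ 0.00063064, -0.00110816, -0.00332227]))
[ 0.5287 -0.2078 -0.0176] [ 0.8265  0.5629  0.0006 -0.0001] 14.95 [-0.2558 -0.2247  5.469 ] 0.054483767814807904
```

View pics/s14c.png

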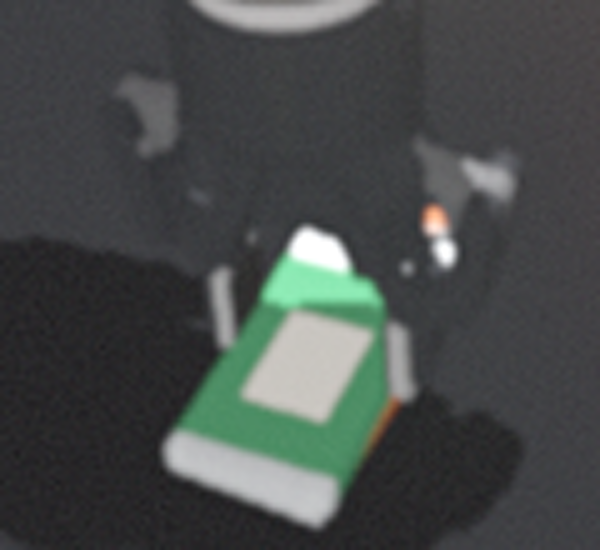

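```bash
python3 st.py -.070 .010 .050
```

```text
t 14.95 p [ 0.5287 -0.2078 -0.0176] F [-0.3 -0.2  5.5] w 0.054483767814807904 tau [ 0.01  0.22 -0.06]
F uphill -0.16 v 0.3
Ftool [-0.3 -0.2 -5.5]
foot [-401.7  140.2    9.9] head [-303.4   71.4   10.1] lean 0.06 roll 0.03 yawerr -34.99
target [0.5523 0.1481 0.0489] delta mm [ 339.9 -108.4  -66.1] rot [ 0.107  0.337 -0.604]
```

Emit:
drive_tool(plan=[{"tx": 0,"ty": 0,"tz": -15,"ax": 0,"ay": 0,"az": 0,"hand": 0},{"tx": 0,"ty": 0,"tz": -50,"ax": 0,"ay": 0,"az": 0,"hand": 0},{"tx": 0,"ty": 0,"tz": -95,"ax": 0,"ay": 0,"az": 0,"hand": 0},{"tx": 340,"ty": -108,"tz": -95,"ax": 0.107,"ay": 0.337,"az": -0.604,"hand": 0},{"tx": 340,"ty": -108,"tz": -95,"ax": 0.107,"ay": 0.337,"az": -0.604,"hand": 0},{"tx": 340,"ty": -108,"tz": -95,"ax": 0.107,"ay": 0.337,"az": -0.604,"hand": 0},{"tx": 340,"ty": -108,"tz": -95,"ax": 0.107,"ay": 0.337,"az": -0.604,"hand": 0},{"tx": 340,"ty": -108,"tz": -95,"ax": 0.107,"ay": 0.337,"az": -0.604,"hand": 0},{"tx": 340,"ty": -108,"tz": -95,"ax": 0.107,"ay": 0.337,"az": -0.604,"hand": 0},{"tx": 340,"ty": -108,"tz": -95,"ax": 0.107,"ay": 0.337,"az": -0.604,"hand": 0},{"tx": 340,"ty": -108,"tz": -95,"ax": 0.107,"ay": 0.337,"az": -0.604,"hand": 0},{"tx": 340,"ty": -108,"tz": -66,"ax": 0.107,"ay": 0.337,"az": -0.604,"hand": 0},{"tx": 340,"ty": -108,"tz": -66,"ax": 0.107,"ay": 0.337,"az": -0.604,"hand": 0},{"tx": 340,"ty": -108,"tz": -66,"ax": 0.107,"ay": 0.337,"az": -0.604,"hand": 0},{"tx": 340,"ty": -108,"tz": -66,"ax": 0.107,"ay": 0.337,"az": -0.604,"hand": 0}])

```text
time_s: 16.45
ee_pos: [0.5528, 0.1475, 0.0492]
ee_rot: [0.61, 0.773, 0.108, -0.136]
contact_force: [-0.3, 0.5, -1.5]
gripper_width: 0.055
```

```bash
python3 look.py w15 wrist 130 60 260 300 2; python3 look.py s15 side 160 90 140 120 5;python3 st.py -.070 .010 .008
```

```text
[0.553  0.1476 0.0494] [ 0.6102  0.773   0.1078 -0.1359] 16.5 [ 0.6761  0.0411 -1.7726] 0.05460884725907222
[0.553  0.1477 0.0494] [ 0.6101  0.7731  0.1079 -0.1359] 16.55 [-0.2297 -0.1151 -1.2066] 0.05459598694537903
t 16.55 p [0.553  0.1477 0.0494] F [-0.2 -0.1 -1.2] w 0.05459598694537903 tau [-0.43 -0.17  0.02]
F uphill -0.06 v 0.25
Ftool [-0.5 -0.3  1.1]
foot [-78.2  -0.6  54.9] head [34.5 -0.7 95.9] lean 19.98 roll 0.05 yawerr -0.05
target [0.5489 0.162  0.0094] delta mm [ 0.3 -0.7 42.7] rot [ 0.001  0.    -0.001]
```

View pics/w15c.png

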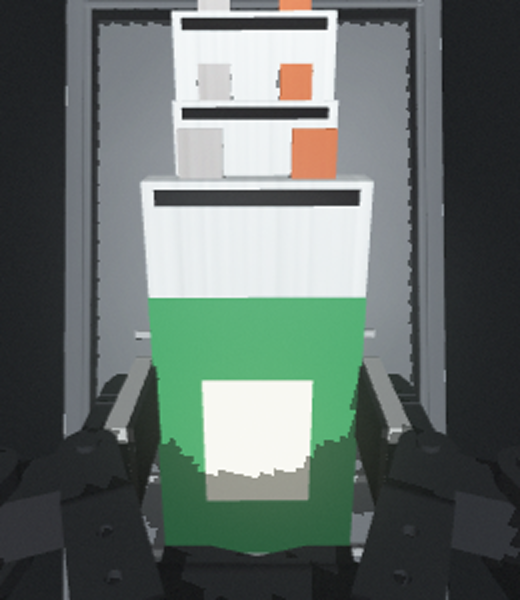

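View pics/s15c.png

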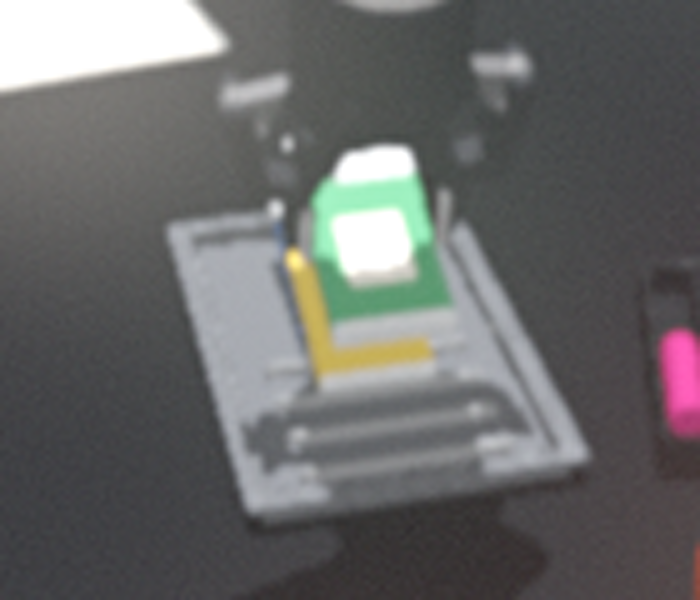

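Emit:
drive_tool(plan=[{"tx": 0,"ty": -0.5,"tz": 18,"ax": 0,"ay": 0,"az": 0,"hand": 0},{"tx": 0,"ty": -0.5,"tz": 32,"ax": 0,"ay": 0,"az": 0,"hand": 0},{"tx": 0,"ty": -0.5,"tz": 40,"ax": 0,"ay": 0,"az": 0,"hand": 0},{"tx": -2,"ty": -0.5,"tz": 44,"ax": 0,"ay": 0,"az": 0,"hand": 0},{"tx": -4,"ty": -0.5,"tz": 46,"ax": 0,"ay": 0,"az": 0,"hand": 0},{"tx": -4,"ty": -0.5,"tz": 46,"ax": 0,"ay": 0,"az": 0,"hand": 0},{"tx": -4,"ty": -0.5,"tz": 46,"ax": 0,"ay": 0,"az": 0,"hand": 0}])

```text
time_s: 17.25
ee_pos: [0.5495, 0.1595, 0.0041]
ee_rot: [0.61, 0.773, 0.108, -0.136]
contact_force: [0.6, -0.2, -1.6]
gripper_width: 0.0544
```

```bash
python3 st.py -.070 .000 .000;  python3 look.py w16 wrist 130 60 260 300 2; python3 look.py s16 side 180 90 110 110 5
```

```text
t 17.25 p [0.5495 0.1595 0.0041] F [ 0.6 -0.2 -1.6] w 0.05437902964503246 tau [-0.49 -0.13  0.04]
F uphill -0.33 v -0.54
Ftool [-0.8  0.5  1.4]
foot [-65.9   0.1   9.6] head [46.8 -0.  50.7] lean 20.0 roll 0.01 yawerr -0.04
target [ 0.5505  0.1556 -0.0016] delta mm [-5.7  0.   3.9] rot [ 0.     0.    -0.001]
[0.5495 0.1596 0.0042] [ 0.6099  0.7732  0.1077 -0.1362] 17.3 [-0.496  -0.3272 -2.1617] 0.055017973628654536
[0.5495 0.1597 0.0042] [ 0.6098  0.7733  0.1077 -0.1362] 17.35 [ 0.294  -0.2718 -1.3946] 0.05487460650685071
```

View pics/s16c.png

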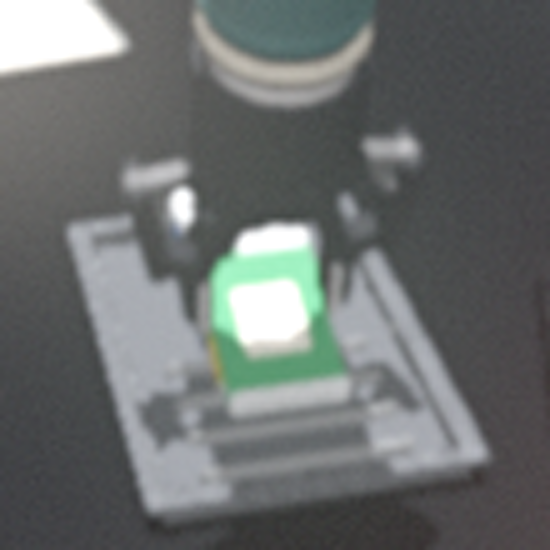

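View pics/w16c.png

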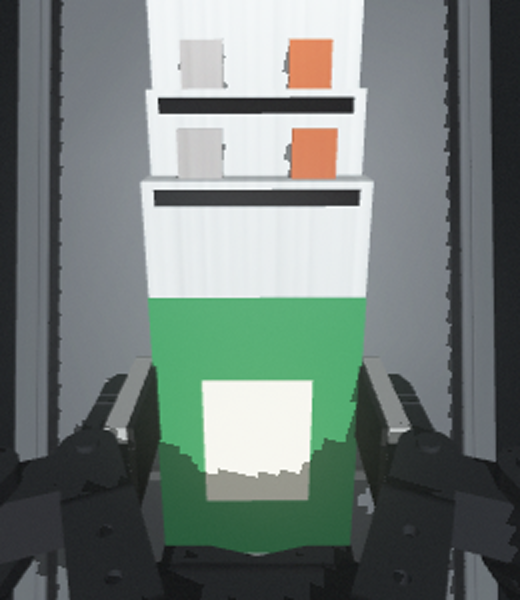

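Emit:
drive_tool(plan=[{"tx": -2,"ty": 0,"tz": 1.5,"ax": 0,"ay": 0,"az": 0,"hand": 0},{"tx": -4,"ty": 0,"tz": 3,"ax": 0,"ay": 0,"az": 0,"hand": 0},{"tx": -4,"ty": 0,"tz": 3,"ax": 0,"ay": 0,"az": 0,"hand": 0},{"tx": -4,"ty": 0,"tz": 3,"ax": 0,"ay": 0,"az": 0,"hand": 0}])

```text
time_s: 17.75
ee_pos: [0.5497, 0.1571, -0.0004]
ee_rot: [0.61, 0.773, 0.107, -0.137]
contact_force: [0.5, 0.7, -2.2]
gripper_width: 0.0545
```

```bash
python3 st.py -.070 .000 .000
```

```text
t 17.75 p [ 0.5497  0.1571 -0.0004] F [ 0.5  0.7 -2.2] w 0.05453612017754355 tau [-0.51 -0.1  -0.01]
F uphill 0.6 v -0.71
Ftool [-0.2  0.7  2.3]
foot [-68.3   0.4   5.1] head [44.4  0.4 46.2] lean 20.02 roll -0.03 yawerr -0.03
target [ 0.5505  0.1556 -0.0016] delta mm [-2.   0.4  0.5] rot [-0. -0. -0.]
```

Emit:
drive_tool(plan=[{"tx": -1,"ty": 0,"tz": 0.5,"ax": 0,"ay": 0,"az": 0,"hand": 0},{"tx": -2,"ty": 0,"tz": 0.5,"ax": 0,"ay": 0,"az": 0,"hand": 0},{"tx": -2,"ty": 0,"tz": 0.5,"ax": 0,"ay": 0,"az": 0,"hand": 0}])

```text
time_s: 18.05
ee_pos: [0.5502, 0.1553, -0.0015]
ee_rot: [0.61, 0.773, 0.107, -0.136]
contact_force: [-0.3, 0.1, -1.0]
gripper_width: 0.0548
```

```bash
python3 st.py -.070 .000 .000
```

```text
t 18.05 p [ 0.5502  0.1553 -0.0015] F [-0.3  0.1 -1. ] w 0.054840820694727024 tau [-0.47 -0.09  0.02]
F uphill 0.13 v 0.24
Ftool [-0.2 -0.2  0.9]
foot [-70.2   0.3   4. ] head [42.6  0.3 45.1] lean 20.0 roll -0.01 yawerr -0.03
target [ 0.5505  0.1556 -0.0016] delta mm [0.2 0.3 0.1] rot [-0.  0. -0.]
```

Emit:
drive_tool(plan=[{"tx": -1,"ty": 0,"tz": 0.3,"ax": 0,"ay": 0,"az": 0,"hand": 0},{"tx": -1,"ty": 0,"tz": 0.3,"ax": 0,"ay": 0,"az": 0,"hand": 0}])

```text
time_s: 18.25
ee_pos: [0.5504, 0.1549, -0.0019]
ee_rot: [0.61, 0.773, 0.108, -0.137]
contact_force: [-0.4, -0.3, 0.8]
gripper_width: 0.0547
```

```bash
python3 st.py -.070 .000 .000
```

```text
t 18.25 p [ 0.5504  0.1549 -0.0019] F [-0.4 -0.3  0.8] w 0.05467154906536362 tau [-0.32  0.01  0.08]
F uphill -0.25 v 0.43
Ftool [ 0.  -0.4 -0.9]
foot [-70.6   0.2   3.6] head [42.1  0.2 44.8] lean 20.04 roll -0.01 yawerr -0.01
target [ 0.5505  0.1556 -0.0016] delta mm [ 0.7  0.2 -0.1] rot [-0.    -0.001 -0.   ]
```

Contact begins (floor). Now push downhill.

Emit:
drive_tool(plan=[{"tx": -1.3,"ty": 0,"tz": 0,"ax": 0,"ay": 0,"az": 0,"hand": 0},{"tx": -1.3,"ty": 0,"tz": 0,"ax": 0,"ay": 0,"az": 0,"hand": 0}])

```text
time_s: 18.45
ee_pos: [0.5506, 0.1544, -0.002]
ee_rot: [0.609, 0.773, 0.108, -0.137]
contact_force: [-0.4, 2.3, 3.8]
gripper_width: 0.0545
```

```bash
python3 st.py -.070 .000 .000
```

```text
t 18.45 p [ 0.5506  0.1544 -0.002 ] F [-0.4  2.3  3.8] w 0.054510883862885315 tau [0.15 0.09 0.01]
F uphill 2.32 v -0.12
Ftool [ 3.5  0.1 -2.8]
foot [-71.2   0.2   3.4] head [41.5  0.2 44.6] lean 20.09 roll -0.01 yawerr 0.02
target [ 0.5505  0.1556 -0.0016] delta mm [ 1.3  0.2 -0. ] rot [-0.    -0.002  0.   ]
```

Emit:
drive_tool(plan=[{"tx": -1.6,"ty": 0,"tz": -0.6,"ax": 0,"ay": 0,"az": 0,"hand": 0},{"tx": -1.6,"ty": 0,"tz": -0.6,"ax": 0,"ay": 0,"az": 0,"hand": 0}])

```text
time_s: 18.65
ee_pos: [0.5505, 0.1542, -0.002]
ee_rot: [0.609, 0.774, 0.108, -0.138]
contact_force: [-0.5, 5.4, 1.6]
gripper_width: 0.0547
```

```bash
python3 st.py -.070 .000 .000
```

```text
t 18.65 p [ 0.5505  0.1542 -0.002 ] F [-0.5  5.4  1.6] w 0.054692336763292354 tau [ 0.68  0.03 -0.06]
F uphill 5.42 v -0.76
Ftool [5.6 0.8 0.4]
foot [-71.4   0.2   3.3] head [41.3  0.3 44.7] lean 20.19 roll -0.03 yawerr 0.09
target [ 0.5505  0.1556 -0.0016] delta mm [1.4 0.3 0. ] rot [-0.001 -0.003  0.001]
```

Emit:
drive_tool(plan=[{"tx": -0.8,"ty": 0,"tz": -0.2,"ax": 0,"ay": 0,"az": 0,"hand": 0},{"tx": -0.8,"ty": 0,"tz": -0.2,"ax": 0,"ay": 0,"az": 0,"hand": 0},{"tx": 1.2,"ty": 0,"tz": 0.6,"ax": 0,"ay": 0,"az": 0,"hand": 0},{"tx": 1.2,"ty": 0,"tz": 0.6,"ax": 0,"ay": 0,"az": 0,"hand": 0}])

```text
time_s: 19.05
ee_pos: [0.5506, 0.1542, -0.002]
ee_rot: [0.609, 0.774, 0.108, -0.137]
contact_force: [-0.0, 2.7, 5.3]
gripper_width: 0.055
```

```bash
python3 st.py -.070 .000 .000
```

```text
t 19.05 p [ 0.5506  0.1542 -0.002 ] F [-0.   2.7  5.3] w 0.0549623688553199 tau [0.46 0.16 0.06]
F uphill 2.6 v -0.6
Ftool [ 4.3  0.6 -4.1]
foot [-71.4   0.1   3.4] head [41.3  0.3 44.6] lean 20.09 roll 0.0 yawerr 0.07
target [ 0.5505  0.1556 -0.0016] delta mm [1.5 0.2 0. ] rot [-0.    -0.002  0.001]
```

Emit:
drive_tool(plan=[{"tx": 0,"ty": 0,"tz": -0.3,"ax": 0,"ay": 0,"az": 0,"hand": -0.35},{"tx": 0,"ty": 0,"tz": -0.3,"ax": 0,"ay": 0,"az": 0,"hand": -0.6},{"tx": 0,"ty": 0,"tz": -0.3,"ax": 0,"ay": 0,"az": 0,"hand": -0.6}])

```text
time_s: 19.35
ee_pos: [0.5509, 0.1518, -0.0029]
ee_rot: [0.61, 0.773, 0.107, -0.136]
contact_force: [-0.0, -0.6, 0.5]
gripper_width: 0.0681
```

```bash
python3 st.py; python3 look.py w17 wrist 130 40 260 260 2;python3 look.py s17 side 180 90 110 110 5; python3 - <<'E'
from h import *
np.set_printoptions(precision=4,suppress=True)
from cell import monitor
s=monitor.read_state()
print(s["ee_pos"],delta(s["ee_pos"],s["ee_rot"],[.532,-.2055,.08],toolrot(-24)))
E
```

```text
t 19.35 p [ 0.5509  0.1518 -0.0029] F [-0.  -0.6  0.5] w 0.06805446428933556 tau [-0.34 -0.13 -0.05]
F uphill -0.6 v 0.19
Ftool [-0.4 -0.2 -0.7]
foot [-73.7   0.5   2.7] head [39.1  0.4 43.6] lean 19.93 roll -0.03 yawerr -0.09
[ 0.5508  0.152  -0.0028] [ 0.6102  0.7731  0.1071 -0.1361] 19.4 [ 0.2708 -0.6519 -0.04  ] 0.06793455986668008
[ 0.5508  0.1523 -0.0027] [ 0.6102  0.7731  0.1072 -0.1362] 19.45 [0.6898 0.0171 0.1352] 0.0685930303018394
[ 0.5508  0.1523 -0.0027] (array([-294.7264, -101.4954, -195.0207]), array([-0.1143, -0.3357,  0.6467]))
```

View pics/w17c.png

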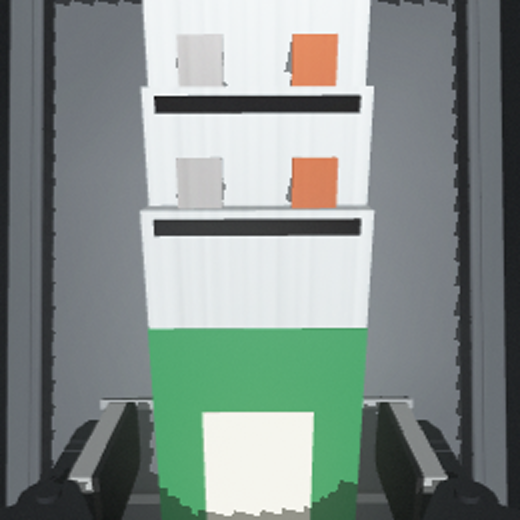

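View pics/s17c.png

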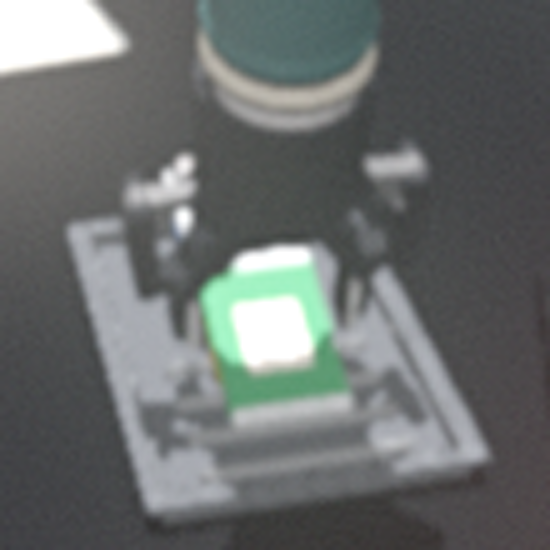

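Emit:
drive_tool(plan=[{"tx": 0,"ty": 0,"tz": -40,"ax": 0,"ay": 0,"az": 0,"hand": -0.6},{"tx": 0,"ty": 0,"tz": -90,"ax": 0,"ay": 0,"az": 0,"hand": -0.6},{"tx": -295,"ty": -101,"tz": -195,"ax": -0.114,"ay": -0.336,"az": 0.647,"hand": -0.5},{"tx": -295,"ty": -101,"tz": -195,"ax": -0.114,"ay": -0.336,"az": 0.647,"hand": -0.5},{"tx": -295,"ty": -101,"tz": -195,"ax": -0.114,"ay": -0.336,"az": 0.647,"hand": -0.5},{"tx": -295,"ty": -101,"tz": -195,"ax": -0.114,"ay": -0.336,"az": 0.647,"hand": -0.5},{"tx": -295,"ty": -101,"tz": -195,"ax": -0.114,"ay": -0.336,"az": 0.647,"hand": -0.5},{"tx": -295,"ty": -101,"tz": -195,"ax": -0.114,"ay": -0.336,"az": 0.647,"hand": -0.5},{"tx": -295,"ty": -101,"tz": -195,"ax": -0.114,"ay": -0.336,"az": 0.647,"hand": -0.5},{"tx": -295,"ty": -101,"tz": -195,"ax": -0.114,"ay": -0.336,"az": 0.647,"hand": -0.5},{"tx": -295,"ty": -101,"tz": -195,"ax": -0.114,"ay": -0.336,"az": 0.647,"hand": -0.5},{"tx": -295,"ty": -101,"tz": -195,"ax": -0.114,"ay": -0.336,"az": 0.647,"hand": -0.5}])

```text
time_s: 20.65
ee_pos: [0.5327, -0.2034, 0.0796]
ee_rot: [0.838, 0.546, 0.0, -0.001]
contact_force: [0.6, 0.7, -0.7]
gripper_width: 0.0643
```

```bash
python3 look.py w18 wrist 150 90 220 200 3
```

```text
[ 0.5329 -0.203   0.0796] [ 0.8379  0.5459  0.0002 -0.0011] 20.7 [ 0.6613 -0.311  -0.1523] 0.06372778885277565
```

View pics/w18c.png

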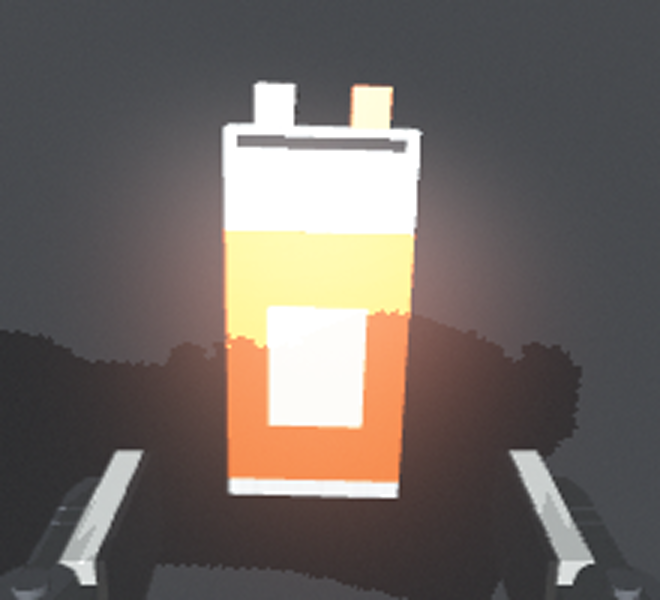

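```bash
python3 -c "
from fit import *
go('w18',3,150,90,[(229,495),(224,127),(420,132),(399,498)],.01)"
```

```text
ctr [ 0.53   -0.2037  0.01  ] 0.12005536493315054 0.11973250183367093 0.05670616742569206 0.056165822921148724
yaw 64.80984348441969
to z 0.042 [-1.9 -2.3 37.6] [-0.0016 -0.0015  0.0237]
to z 0.013 [-1.9 -2.2 66.6] [-0.0016 -0.0015  0.0237]
to z -0.027999999999999997 [ -2.   -2.2 107.6] [-0.0016 -0.0015  0.0237]
to z -0.0276 [ -2.   -2.2 107.2] [-0.0016 -0.0015  0.0237]
```

Emit:
drive_tool(plan=[{"tx": -2,"ty": -2,"tz": 40,"ax": 0,"ay": 0,"az": 0.024,"hand": -0.5},{"tx": -2,"ty": -2,"tz": 70,"ax": 0,"ay": 0,"az": 0.024,"hand": -0.5},{"tx": -2,"ty": -2,"tz": 86,"ax": 0,"ay": 0,"az": 0.024,"hand": -0.5},{"tx": -2,"ty": -2,"tz": 86,"ax": 0,"ay": 0,"az": 0.024,"hand": -0.5},{"tx": -2,"ty": -2,"tz": 86,"ax": 0,"ay": 0,"az": 0.024,"hand": -0.5}])

```text
time_s: 21.2
ee_pos: [0.5303, -0.2049, -0.0061]
ee_rot: [0.845, 0.535, 0.0, -0.001]
contact_force: [-0.5, -0.3, 0.6]
gripper_width: 0.0636
```

```bash
python3 look.py w19 wrist 130 110 260 200 3; python3 - <<'E'
from h import *
from cell import monitor
s=monitor.read_state();print(delta(np.array(s["ee_pos"]),s["ee_rot"],[.530,-.2037,-.026],toolrot(64.8-90)))
E
```

```text
[ 0.5309 -0.2054 -0.0055] [ 0.8447  0.5353  0.0004 -0.    ] 21.25 [-0.973  -0.4965  0.7393] 0.06430693136309047
(array([ 1.15095024, -1.51014158, 20.54947463]), array([ 0.00044628, -0.0007365 , -0.00129526]))
```

View pics/w19c.png

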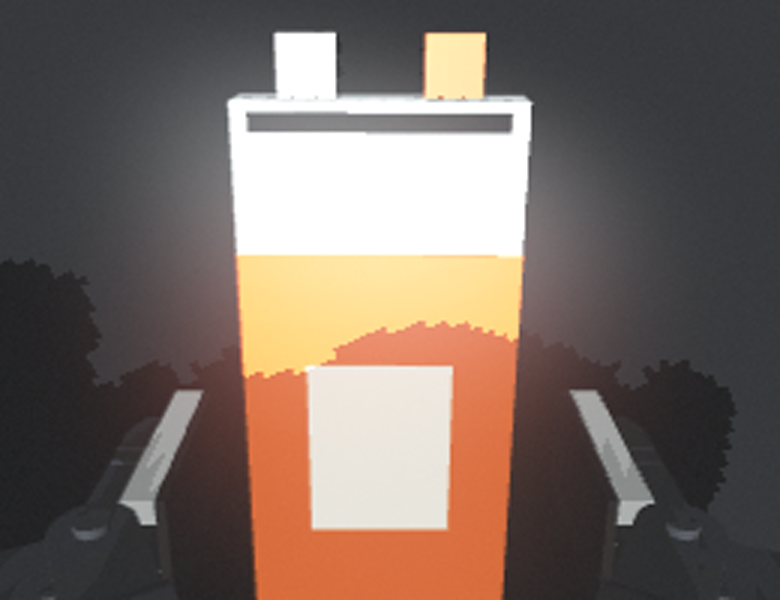

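Emit:
drive_tool(plan=[{"tx": 1,"ty": -1.5,"tz": 8,"ax": 0,"ay": 0,"az": 0,"hand": -0.5},{"tx": 1,"ty": -1.5,"tz": 14,"ax": 0,"ay": 0,"az": 0,"hand": -0.5},{"tx": 1,"ty": -1.5,"tz": 18,"ax": 0,"ay": 0,"az": 0,"hand": -0.5},{"tx": 1,"ty": -1.5,"tz": 19,"ax": 0,"ay": 0,"az": 0,"hand": -0.5},{"tx": 1,"ty": -1.5,"tz": 19,"ax": 0,"ay": 0,"az": 0,"hand": -0.5}])

```text
time_s: 21.75
ee_pos: [0.529, -0.2044, -0.0253]
ee_rot: [0.845, 0.535, -0.0, -0.0]
contact_force: [-0.2, -0.1, -0.1]
gripper_width: 0.0641
```

```bash
python3 - <<'E'
from h import *
from cell import monitor
s=monitor.read_state();print(delta(np.array(s["ee_pos"]),s["ee_rot"],[.530,-.2037,-.026],toolrot(64.8-90)))
E
```

```text
(array([1.01289876, 0.60521932, 0.72198691]), array([-0.0009062 , -0.00039793, -0.00258853]))
```

Emit:
drive_tool(plan=[{"tx": 0.5,"ty": 0.3,"tz": 0.8,"ax": 0,"ay": 0,"az": 0,"hand": -0.4},{"tx": 0.5,"ty": 0.3,"tz": 0.8,"ax": 0,"ay": 0,"az": 0,"hand": -0.2},{"tx": 0.5,"ty": 0.3,"tz": 0.8,"ax": 0,"ay": 0,"az": 0,"hand": 0},{"tx": 0.5,"ty": 0.3,"tz": 0.8,"ax": 0,"ay": 0,"az": 0,"hand": 0}], squeeze=40)

```text
time_s: 22.15
ee_pos: [0.5299, -0.2041, -0.0256]
ee_rot: [0.845, 0.535, 0.0, -0.0]
contact_force: [0.8, 0.6, 3.2]
gripper_width: 0.0547
```

```bash
python3 st.py; python3 -c "
from h import *
from cell import monitor
s=monitor.read_state();print(delta(np.array(s['ee_pos']),s['ee_rot'],[.530,-.2037,.0],toolrot(64.8-90)))"
```

```text
t 22.15 p [ 0.5299 -0.2041 -0.0256] F [0.8 0.6 3.2] w 0.054664333476988076 tau [0.01 0.1  0.01]
F uphill 0.41 v -0.91
Ftool [ 0.9  0.5 -3.2]
foot [-395.9  141.4    2. ] head [-302.5   66.1    2. ] lean 0.03 roll -0.0 yawerr -38.84
(array([  0.42250663,  -0.08212339, -25.59753593]), array([-2.85736938e-05, -4.92849469e-04, -2.53010235e-03]))
```

```bash
sed -i 's/^CEN=.*/CEN=np.array([.0004,0,-.0256])/' h.py; python3 st.py -.100 .010 .050
```

```text
t 22.15 p [ 0.5299 -0.2041 -0.0256] F [0.8 0.6 3.2] w 0.054664333476988076 tau [0.01 0.1  0.01]
F uphill 0.41 v -0.91
Ftool [ 0.9  0.5 -3.2]
foot [-395.9  141.4   -0. ] head [-302.5   66.1    0. ] lean 0.03 roll -0.0 yawerr -38.84
target [0.5594 0.1182 0.0507] delta mm [ 304.  -111.3  -76.2] rot [ 0.118  0.335 -0.671]
```

Emit:
drive_tool(plan=[{"tx": 0,"ty": 0,"tz": -10,"ax": 0,"ay": 0,"az": 0,"hand": 0},{"tx": 0,"ty": 0,"tz": -40,"ax": 0,"ay": 0,"az": 0,"hand": 0},{"tx": 0,"ty": 0,"tz": -80,"ax": 0,"ay": 0,"az": 0,"hand": 0},{"tx": 0,"ty": 0,"tz": -105,"ax": 0,"ay": 0,"az": 0,"hand": 0},{"tx": 304,"ty": -111,"tz": -105,"ax": 0.118,"ay": 0.335,"az": -0.671,"hand": 0},{"tx": 304,"ty": -111,"tz": -105,"ax": 0.118,"ay": 0.335,"az": -0.671,"hand": 0},{"tx": 304,"ty": -111,"tz": -105,"ax": 0.118,"ay": 0.335,"az": -0.671,"hand": 0},{"tx": 304,"ty": -111,"tz": -105,"ax": 0.118,"ay": 0.335,"az": -0.671,"hand": 0},{"tx": 304,"ty": -111,"tz": -105,"ax": 0.118,"ay": 0.335,"az": -0.671,"hand": 0},{"tx": 304,"ty": -111,"tz": -105,"ax": 0.118,"ay": 0.335,"az": -0.671,"hand": 0},{"tx": 304,"ty": -111,"tz": -105,"ax": 0.118,"ay": 0.335,"az": -0.671,"hand": 0},{"tx": 304,"ty": -111,"tz": -76,"ax": 0.118,"ay": 0.335,"az": -0.671,"hand": 0},{"tx": 304,"ty": -111,"tz": -76,"ax": 0.118,"ay": 0.335,"az": -0.671,"hand": 0},{"tx": 304,"ty": -111,"tz": -76,"ax": 0.118,"ay": 0.335,"az": -0.671,"hand": 0},{"tx": 304,"ty": -111,"tz": -76,"ax": 0.118,"ay": 0.335,"az": -0.671,"hand": 0}])

```text
time_s: 23.65
ee_pos: [0.5599, 0.1169, 0.051]
ee_rot: [0.61, 0.773, 0.107, -0.136]
contact_force: [0.3, -0.8, -0.8]
gripper_width: 0.0544
```

```bash
python3 look.py w20 wrist 130 60 260 300 2; python3 look.py s20 side 160 90 140 120 5;python3 st.py -.100 .006 .004
```

```text
[0.5601 0.117  0.0511] [ 0.6104  0.773   0.1077 -0.1357] 23.7 [-1.1165  0.3466 -2.0648] 0.054973118471994147
[0.5601 0.1172 0.0511] [ 0.6103  0.773   0.1078 -0.1356] 23.75 [ 0.0021  0.0387 -0.6774] 0.054565999694614
t 23.75 p [0.5601 0.1172 0.0511] F [ 0.   0.  -0.7] w 0.054565999694614 tau [-0.38 -0.15 -0.02]
F uphill 0.04 v -0.01
Ftool [-0.2  0.   0.6]
foot [-108.9   -0.3   54.9] head [ 3.9 -0.5 95.8] lean 19.95 roll 0.06 yawerr -0.07
target [0.5566 0.1299 0.0061] delta mm [-3.  -0.5 46.8] rot [ 0.002  0.001 -0.001]
```

View pics/w20c.png

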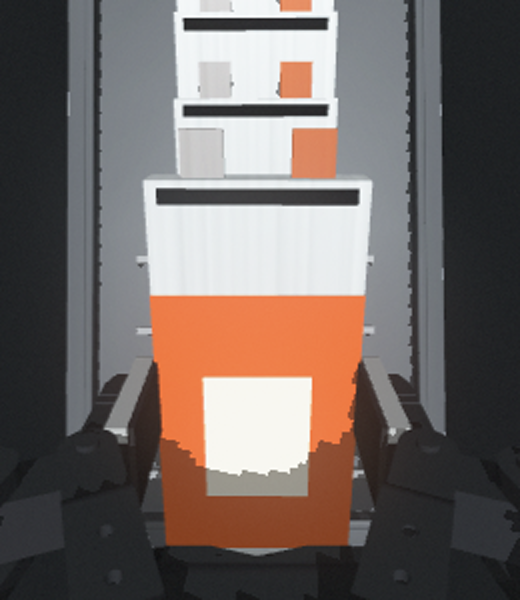

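View pics/s20c.png

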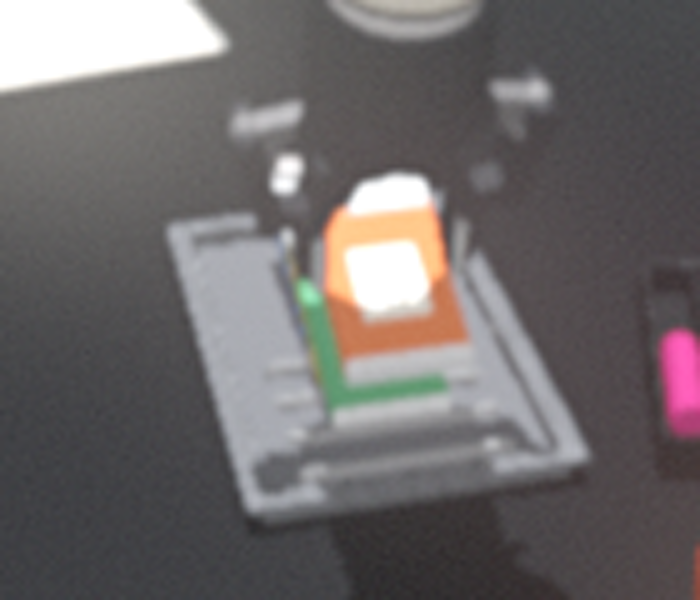

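Emit:
drive_tool(plan=[{"tx": 0,"ty": -0.5,"tz": 18,"ax": 0,"ay": 0,"az": 0,"hand": 0},{"tx": 0,"ty": -0.5,"tz": 32,"ax": 0,"ay": 0,"az": 0,"hand": 0},{"tx": 0,"ty": -0.5,"tz": 40,"ax": 0,"ay": 0,"az": 0,"hand": 0},{"tx": -2,"ty": -0.5,"tz": 44,"ax": 0,"ay": 0,"az": 0,"hand": 0},{"tx": -3,"ty": -0.5,"tz": 46,"ax": 0,"ay": 0,"az": 0,"hand": 0},{"tx": -3,"ty": -0.5,"tz": 46,"ax": 0,"ay": 0,"az": 0,"hand": 0},{"tx": -3,"ty": -0.5,"tz": 46,"ax": 0,"ay": 0,"az": 0,"hand": 0}])

```text
time_s: 24.45
ee_pos: [0.5563, 0.1304, 0.0063]
ee_rot: [0.61, 0.773, 0.108, -0.136]
contact_force: [0.4, -0.1, -0.9]
gripper_width: 0.0547
```

```bash
python3 st.py -.100 .000 .000
```

```text
t 24.45 p [0.5563 0.1304 0.0063] F [ 0.4 -0.1 -0.9] w 0.054667228461361336 tau [-0.41 -0.02  0.01]
F uphill -0.2 v -0.4
Ftool [-0.5  0.4  0.8]
foot [-95.2   0.2  10. ] head [17.6  0.2 51. ] lean 19.99 roll 0.02 yawerr -0.02
target [0.5576 0.1257 0.0003] delta mm [-6.6  0.2  3.9] rot [ 0.001  0.    -0.   ]
```

Emit:
drive_tool(plan=[{"tx": -2,"ty": 0,"tz": 1.5,"ax": 0,"ay": 0,"az": 0,"hand": 0},{"tx": -4.5,"ty": 0,"tz": 3,"ax": 0,"ay": 0,"az": 0,"hand": 0},{"tx": -4.5,"ty": 0,"tz": 3,"ax": 0,"ay": 0,"az": 0,"hand": 0},{"tx": -4.5,"ty": 0,"tz": 3,"ax": 0,"ay": 0,"az": 0,"hand": 0}])

```text
time_s: 24.85
ee_pos: [0.5567, 0.1274, 0.0016]
ee_rot: [0.61, 0.773, 0.107, -0.136]
contact_force: [-0.3, -0.3, -1.8]
gripper_width: 0.0546
```

```bash
python3 st.py -.100 .000 .000; python3 look.py s21 side 180 90 110 110 5; python3 look.py w21 wrist 130 60 260 300 2
```

```text
t 24.85 p [0.5567 0.1274 0.0016] F [-0.3 -0.3 -1.8] w 0.0545679777051895 tau [-0.47 -0.09  0.01]
F uphill -0.28 v 0.34
Ftool [-0.9 -0.3  1.6]
foot [-98.2   0.5   5.3] head [14.6  0.5 46.3] lean 20.01 roll -0.01 yawerr -0.02
target [0.5576 0.1257 0.0003] delta mm [-2.2  0.5  0.6] rot [-0. -0. -0.]
[0.5567 0.1275 0.0017] [ 0.6097  0.7734  0.1075 -0.1365] 24.9 [-0.1886  0.3686 -1.291 ] 0.05504115467037447
[0.5567 0.1276 0.0017] [ 0.6096  0.7734  0.1075 -0.1365] 24.95 [ 0.908   0.1517 -1.7875] 0.054230320204185944
```

View pics/s21c.png

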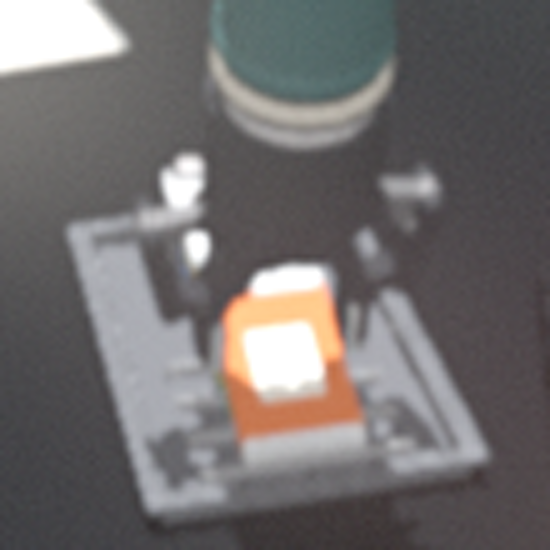

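View pics/w21c.png

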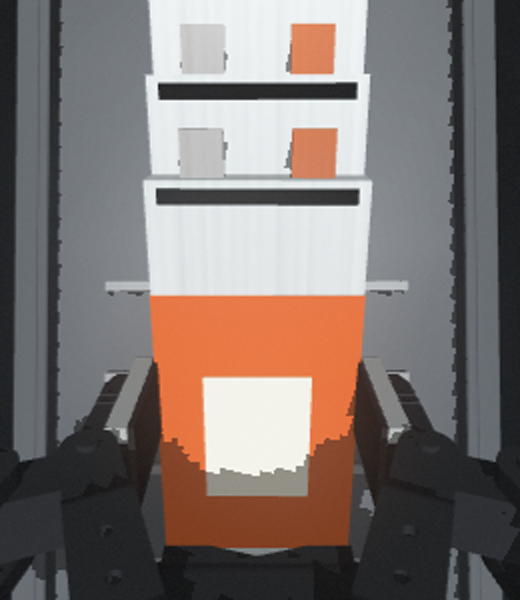

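Emit:
drive_tool(plan=[{"tx": -1,"ty": 0,"tz": 0.5,"ax": 0,"ay": 0,"az": 0,"hand": 0},{"tx": -2,"ty": 0,"tz": 0.5,"ax": 0,"ay": 0,"az": 0,"hand": 0},{"tx": -2,"ty": 0,"tz": 0.5,"ax": 0,"ay": 0,"az": 0,"hand": 0}])

```text
time_s: 25.25
ee_pos: [0.5572, 0.1257, 0.0005]
ee_rot: [0.61, 0.773, 0.107, -0.136]
contact_force: [-1.5, 0.1, -0.9]
gripper_width: 0.0547
```

```bash
python3 st.py -.100 .000 .000
```

```text
t 25.25 p [0.5572 0.1257 0.0005] F [-1.5  0.1 -0.9] w 0.05472281287941209 tau [-0.42 -0.04 -0.05]
F uphill 0.46 v 1.39
Ftool [ 0.1 -1.4  1. ]
foot [-99.9   0.5   4.1] head [12.8  0.4 45.2] lean 20.0 roll -0.01 yawerr -0.01
target [0.5576 0.1257 0.0003] delta mm [-0.1  0.5  0.1] rot [-0.  0. -0.]
```

Emit:
drive_tool(plan=[{"tx": -1,"ty": 0,"tz": 0.4,"ax": 0,"ay": 0,"az": 0,"hand": 0},{"tx": -1,"ty": 0,"tz": 0.4,"ax": 0,"ay": 0,"az": 0,"hand": 0}])

```text
time_s: 25.45
ee_pos: [0.5574, 0.1252, 0.0]
ee_rot: [0.61, 0.773, 0.108, -0.137]
contact_force: [0.4, 0.2, 0.9]
gripper_width: 0.055
```

```bash
python3 st.py -.100 .000 .000
```

```text
t 25.45 p [0.5574 0.1252 0.    ] F [0.4 0.2 0.9] w 0.05499504230638978 tau [-0.34 -0.02  0.02]
F uphill 0.09 v -0.47
Ftool [ 0.4  0.5 -0.8]
foot [-100.4    0.4    3.7] head [12.3  0.4 44.7] lean 20.03 roll -0.0 yawerr 0.0
target [0.5576 0.1257 0.0003] delta mm [ 0.5  0.4 -0.2] rot [-0. -0.  0.]
```

Emit:
drive_tool(plan=[{"tx": -1.3,"ty": 0,"tz": 0,"ax": 0,"ay": 0,"az": 0,"hand": 0},{"tx": -1.3,"ty": 0,"tz": 0,"ax": 0,"ay": 0,"az": 0,"hand": 0}])

```text
time_s: 25.65
ee_pos: [0.5576, 0.1246, -0.0002]
ee_rot: [0.609, 0.773, 0.108, -0.137]
contact_force: [-0.3, 1.1, 2.8]
gripper_width: 0.0548
```

```bash
python3 st.py -.100 .000 .000
```

```text
t 25.65 p [ 0.5576  0.1246 -0.0002] F [-0.3  1.1  2.8] w 0.054844357590411764 tau [0.03 0.12 0.08]
F uphill 1.09 v 0.02
Ftool [ 2.  -0.  -2.2]
foot [-101.1    0.2    3.4] head [11.6  0.3 44.6] lean 20.07 roll 0.0 yawerr 0.03
target [0.5576 0.1257 0.0003] delta mm [ 1.2  0.3 -0.1] rot [-0.    -0.001  0.001]
```

Emit:
drive_tool(plan=[{"tx": -1.6,"ty": 0,"tz": -0.6,"ax": 0,"ay": 0,"az": 0,"hand": 0},{"tx": -1.6,"ty": 0,"tz": -0.6,"ax": 0,"ay": 0,"az": 0,"hand": 0}])

```text
time_s: 25.85
ee_pos: [0.5575, 0.1244, -0.0002]
ee_rot: [0.609, 0.774, 0.108, -0.138]
contact_force: [-0.9, 5.8, 2.5]
gripper_width: 0.0545
```

```bash
python3 st.py -.100 .000 .000
```

```text
t 25.85 p [ 0.5575  0.1244 -0.0002] F [-0.9  5.8  2.5] w 0.0545112986626003 tau [ 0.76  0.01 -0.02]
F uphill 5.81 v -0.5
Ftool [ 6.3  0.5 -0.4]
foot [-101.2    0.3    3.3] head [11.4  0.5 44.7] lean 20.17 roll -0.02 yawerr 0.11
target [0.5576 0.1257 0.0003] delta mm [ 1.3  0.4 -0. ] rot [-0.001 -0.003  0.002]
```

Butted (5.8 N, no further travel). One light hold, then relax.

Emit:
drive_tool(plan=[{"tx": -0.6,"ty": 0,"tz": -0.2,"ax": 0,"ay": 0,"az": 0,"hand": 0},{"tx": -0.6,"ty": 0,"tz": -0.2,"ax": 0,"ay": 0,"az": 0,"hand": 0},{"tx": 1.4,"ty": 0,"tz": 0.4,"ax": 0,"ay": 0,"az": 0,"hand": 0},{"tx": 1.4,"ty": 0,"tz": 0.4,"ax": 0,"ay": 0,"az": 0,"hand": 0}])

```text
time_s: 26.25
ee_pos: [0.5575, 0.1244, -0.0002]
ee_rot: [0.609, 0.774, 0.108, -0.137]
contact_force: [-0.5, 3.4, 3.7]
gripper_width: 0.0545
```

```bash
python3 st.py -.100 .000 .000
```

```text
t 26.25 p [ 0.5575  0.1244 -0.0002] F [-0.5  3.4  3.7] w 0.05445970351413055 tau [0.63 0.13 0.05]
F uphill 3.39 v -0.31
Ftool [ 4.4  0.3 -2.3]
foot [-101.3    0.3    3.4] head [11.4  0.5 44.5] lean 20.05 roll 0.0 yawerr 0.06
target [0.5576 0.1257 0.0003] delta mm [ 1.4  0.4 -0.1] rot [-0.    -0.001  0.001]
```

Emit:
drive_tool(plan=[{"tx": 0,"ty": 0,"tz": -0.3,"ax": 0,"ay": 0,"az": 0,"hand": -0.35},{"tx": 0,"ty": 0,"tz": -0.3,"ax": 0,"ay": 0,"az": 0,"hand": -0.6},{"tx": 0,"ty": 0,"tz": -0.3,"ax": 0,"ay": 0,"az": 0,"hand": -0.6},{"tx": 0,"ty": 0,"tz": -0.3,"ax": 0,"ay": 0,"az": 0,"hand": -0.6}])

```text
time_s: 26.65
ee_pos: [0.5578, 0.1225, -0.0006]
ee_rot: [0.61, 0.773, 0.107, -0.136]
contact_force: [0.1, 0.1, 0.1]
gripper_width: 0.0678
```

Emit:
drive_tool(plan=[{"tx": 0,"ty": 0,"tz": -20,"ax": 0,"ay": 0,"az": 0,"hand": -0.6},{"tx": 0,"ty": 0,"tz": -60,"ax": 0,"ay": 0,"az": 0,"hand": -0.6},{"tx": 0,"ty": 0,"tz": -110,"ax": 0,"ay": 0,"az": 0,"hand": -0.6},{"tx": -40,"ty": 0,"tz": -150,"ax": 0,"ay": 0,"az": 0,"hand": -0.6},{"tx": -40,"ty": 0,"tz": -150,"ax": 0,"ay": 0,"az": 0,"hand": -0.6},{"tx": -40,"ty": 0,"tz": -150,"ax": 0,"ay": 0,"az": 0,"hand": -0.6}])

```text
time_s: 27.25
ee_pos: [0.5797, 0.034, 0.1278]
ee_rot: [0.611, 0.772, 0.108, -0.135]
contact_force: [-0.2, -0.1, 0.6]
gripper_width: 0.0681
```

```bash
python3 look.py w22 wrist 130 0 260 300 2; python3 look.py s22 side 180 90 110 110 5; python3 look.py c22 scene 200 100 130 115 5
```

```text
[0.5782 0.0365 0.1269] [ 0.6104  0.7729  0.1075 -0.1364] 27.3 [-0.9641 -0.4141  0.117 ] 0.06828898928689642
[0.5773 0.038  0.1263] [ 0.6095  0.7734  0.1072 -0.1375] 27.35 [0.4463 0.5492 0.1299] 0.06838759071222772
[0.577  0.0388 0.1261] [ 0.609   0.7737  0.1071 -0.138 ] 27.4 [-0.3191  0.3298  0.9166] 0.06848200225871307
```

View pics/w22c.png

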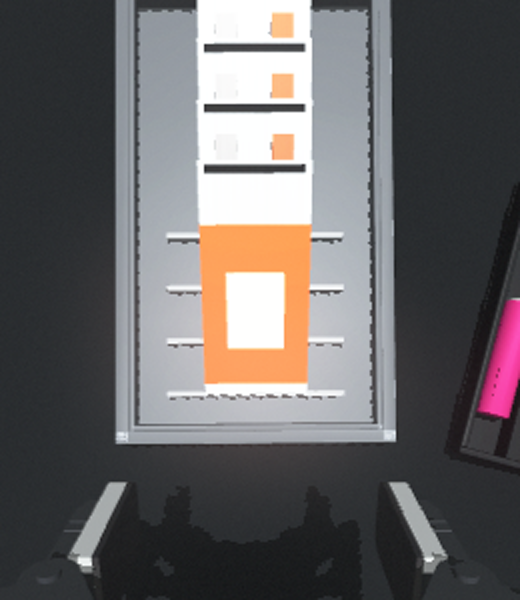

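View pics/c22c.png

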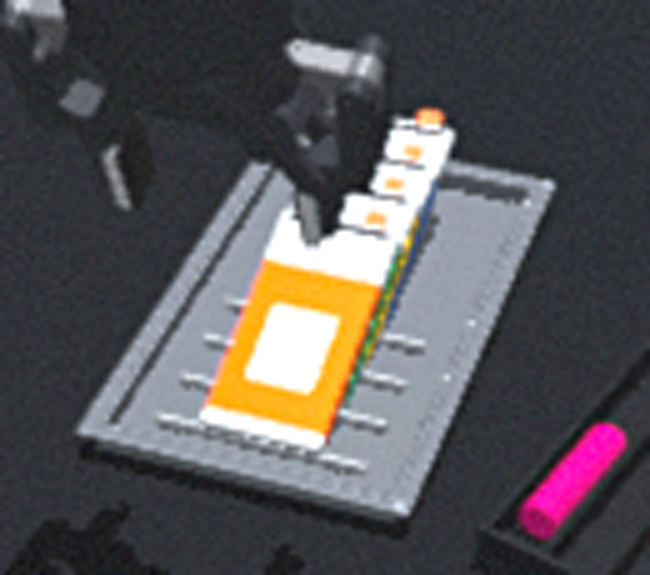

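View pics/s22c.png

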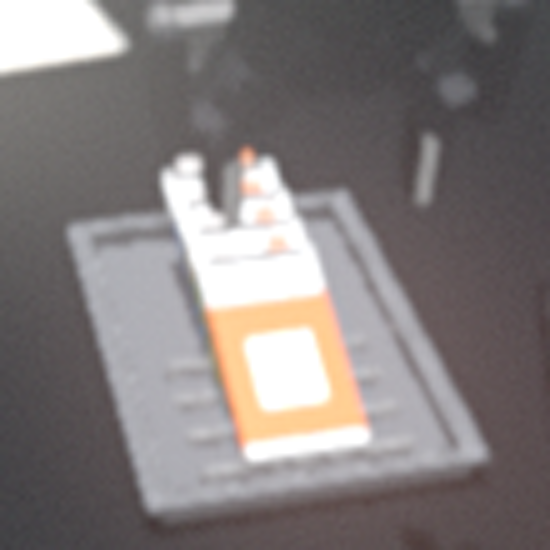

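Emit:
drive_tool(plan=[{"tx": 0,"ty": 0,"tz": -20,"ax": 0,"ay": 0,"az": 0,"hand": -0.6},{"tx": 0,"ty": 0,"tz": -20,"ax": 0,"ay": 0,"az": 0,"hand": -0.6},{"tx": 0,"ty": 0,"tz": -20,"ax": 0,"ay": 0,"az": 0,"hand": -0.6},{"tx": 0,"ty": 0,"tz": -20,"ax": 0,"ay": 0,"az": 0,"hand": -0.6}])

```text
time_s: 27.8
ee_pos: [0.5791, 0.0316, 0.1448]
ee_rot: [0.609, 0.774, 0.107, -0.138]
contact_force: [-0.3, -0.6, -0.3]
gripper_width: 0.0685
```

```bash
python3 - <<'E'
from cell import job
print(job.hand_in())
E
```

```text
the job is handed in; nothing more can be done
None
```

I laid the yellow, green and orange cells in that order, each brought in already leaning 20°. Each was slid down until it stopped at its rib, eased off and let go, and I handed the job in at about 28 s with the arm clear.

- **Butting:** each cell stopped against its rib at 5.4 to 6.1 N measured at the wrist, and more push gave no further travel. The feet came to rest at about x = −40.5, −71.4 and −101.3 mm, z ≈ 3.3–3.9 mm, within 0.5 mm of the centre line. These come from the arm pose and my camera estimate of the tray, which is good to about 2 mm.
- **Final look:** the last wrist, side and scene pictures show one straight, centred row of blue, yellow, green and orange. All labels are up and all tab ends show. By eye the blue cell and the part of the organiser in view look unmoved. I did not take new measurements of the blue cell, the meter or the marker.
- **Disagreement:** the fingertips sat about 30 mm behind the stated TCP in all three camera views. I set the grasp depth from the pictures instead, so the TCP readings went slightly below zero at the grasps; no contact with the bench was felt.
- **Tracking:** the arm followed its commands only to within 2–3 mm, so I corrected each approach from the measured pose.

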